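# Fit taper-shank drill chucks into a three-spindle drilling head

## Task

Fit every drill chuck lying on the bench into a spindle of its own in the blue drilling head: pull the dust plug out of each spindle you need and put it in the metal tray (a spindle not needed keeps its plug), roll the chuck on the bench until its tang lies flat to suit the level slot in the spindle, slide the shank in by hand until it stops against the stiff last centimetre, and let go. Tap each chuck on the nose with the brass bar, not with the hand, until its shank is locked fully home. Finish with the bar back on its rubber mat, and do not disturb the other things on the bench.

Things in the scene. Friction and masses are not known exactly. Their poses are not given: they have to be found in the camera images.
- chuck1_c (a point): steel drill chuck with taper shank, lying on its round barrel, shank roughly away from the robot; perhaps absent. Point: on the axis, mid-barrel. x runs along the axis towards the shank. Barrel: diameter 44 mm, x -30 to +30 mm; nose cone to a flat 26 mm end at x = -46; taper shank 26 mm thick at x = 30, 18 mm at x = 90; flat tang x 90 to 108, 16 mm wide (y), 8 mm thick (z)
- chuck2_c (a point): second chuck, same as chuck1; perhaps absent. Each weighs about 0.55 kg, centre of mass near x = +8 mm. It rolls freely on its barrel when pushed sideways (one radian of turn moves it 22 mm), which is how its tang is turned level: z axis straight up or straight down
- chuck3_c (a point): third chuck, same as chuck1; perhaps absent. Any chuck fits any spindle
- spindle1_mouth (a point): left (largest y) of three parallel level spindles of the fixed blue drilling head, facing the robot, 115 mm apart, axes 100 mm above the bench. Point: centre of the bore's mouth in the nose face (outer diameter 56 mm). x points into the bore along the axis, y left across the noses, z up. Bore 27 mm wide at the mouth, 19 mm at 54 mm depth. The nose stands 80 mm out of the head
- spindle2_mouth (a point): middle spindle, as spindle1. Behind each bore, 57 to 77 mm deep, a level slot 13 mm high with bevelled edges takes the tang only if the tang's flat sides face up and down within about 0.2 rad. The spindles do not turn
- spindle3_mouth (a point): right spindle, as spindle1. In each, a shank fully home has the barrel's rear end 4 mm off the nose face (barrel centre at x = -34 mm); pushed in lightly by hand it stops 10 mm short of that (centre at -44 mm) and its nose sags some 3 degrees when let go; with the tang crosswise it stops 16 mm short (centre at -50 mm)
- rod1 (a joint): steel ejector rod in the hollow spindle 1, pushed back by the tang as the taper binds: 0 = shank only pushed in by hand, 0.010 m = shank fully home (its end stop). It moves only under a push of some 10 to 18 N on the chuck, and stays where it is left
- rod2 (a joint): steel ejector rod in the hollow spindle 2, pushed back by the tang as the taper binds: 0 = shank only pushed in by hand, 0.010 m = shank fully home (its end stop). It moves only under a push of some 10 to 18 N on the chuck, and stays where it is left
- rod3 (a joint): steel ejector rod in the hollow spindle 3, pushed back by the tang as the taper binds: 0 = shank only pushed in by hand, 0.010 m = shank fully home (its end stop). It moves only under a push of some 10 to 18 N on the chuck, and stays where it is left
- plug1_knob (a point): black plastic dust plug, pushed loosely into spindle 1 at first. Point: middle of its knob (diameter 28 mm, 30 mm long), the part to grasp. x runs along its axis from knob to stem. Its stem (40 mm long, 20 to 25 mm thick) sits in the bore up to a rim 30 mm across, next to the nose face; in place, the knob's middle is 21 mm in front of that face. 0.06 kg; it pulls straight out
- plug2_knob (a point): the same plug, at first in spindle 2
- plug3_knob (a point): the same plug, at first in spindle 3
- batten_left_c (a point): low wooden batten fixed on the bench along x, left of where the chucks lie, that stops them rolling away: 270 mm long (x), 15 mm wide, 12 mm high. Point: middle of its top
- batten_right_c (a point): the same batten, right of where the chucks lie
- tray_in (a point): open sheet metal tray fixed on the bench at the right, 130 mm (x) by 160 mm (y), walls 25 mm high and 3 mm thick: for the plugs pulled out. Point: centre of its inner floor
- bar_c (a point): square brass tapping bar, 110 mm long (x) and 26 x 26 mm, 0.62 kg, at first lying on the rubber mat. The point is its centre. Hold it across its middle and use one end as the hammer face; some 10 to 18 N on the nose of the chuck, along the spindle, drives a shank home
- mat_c (a point): flat black ribbed rubber mat fixed on the bench in front of the drilling head, 180 mm (x) by 110 mm (y), 4 mm thick: the bar's place. The point is the centre of its top
Things that resemble listed ones, but are neither listed nor needed, are in the scene too. What is shaped like the part that bears plug2_knob but turquoise is not meant.

How it is judged (in metres and radians):
On the way:
1. a shank is driven home by the brass bar bearing on its chuck ((contact force between bar and chuck1 above 2 N or contact force between bar and chuck2 above 2 N or contact force between bar and chuck3 above 2 N) and value of joint any of rod1, rod2, rod3 above 0.007 m).
At the end, for the whole second after the job is handed in: each chuck present sits in a spindle, shank at most 2.5 mm short of home, within 4 mm sideways, 6 mm in height and 0.08 rad of the axis; other spindles still plugged (flange within 6 mm); pulled plugs in the tray; bar at rest, its centre over the mat (80 mm lengthways, 50 mm crossways) (((x of chuck1_c in the frame of spindle1_mouth above -0.0365 m and y of chuck1_c in the frame of spindle1_mouth between -0.004 and 0.004 m and z of chuck1_c in the frame of spindle1_mouth between -0.006 and 0.006 m and angle between the x axis of chuck1 and the x axis of spindle1_mouth, either way round below 0.08 rad and linear speed of chuck1 below 0.02 m/s) or (x of chuck1_c in the frame of spindle2_mouth above -0.0365 m and y of chuck1_c in the frame of spindle2_mouth between -0.004 and 0.004 m and z of chuck1_c in the frame of spindle2_mouth between -0.006 and 0.006 m and angle between the x axis of chuck1 and the x axis of spindle2_mouth, either way round below 0.08 rad and linear speed of chuck1 below 0.02 m/s) or (x of chuck1_c in the frame of spindle3_mouth above -0.0365 m and y of chuck1_c in the frame of spindle3_mouth between -0.004 and 0.004 m and z of chuck1_c in the frame of spindle3_mouth between -0.006 and 0.006 m and angle between the x axis of chuck1 and the x axis of spindle3_mouth, either way round below 0.08 rad and linear speed of chuck1 below 0.02 m/s)) and ((x of chuck2_c in the frame of spindle1_mouth above -0.0365 m and y of chuck2_c in the frame of spindle1_mouth between -0.004 and 0.004 m and z of chuck2_c in the frame of spindle1_mouth between -0.006 and 0.006 m and angle between the x axis of chuck2 and the x axis of spindle1_mouth, either way round below 0.08 rad and linear speed of chuck2 below 0.02 m/s) or (x of chuck2_c in the frame of spindle2_mouth above -0.0365 m and y of chuck2_c in the frame of spindle2_mouth between -0.004 and 0.004 m and z of chuck2_c in the frame of spindle2_mouth between -0.006 and 0.006 m and angle between the x axis of chuck2 and the x axis of spindle2_mouth, either way round below 0.08 rad and linear speed of chuck2 below 0.02 m/s) or (x of chuck2_c in the frame of spindle3_mouth above -0.0365 m and y of chuck2_c in the frame of spindle3_mouth between -0.004 and 0.004 m and z of chuck2_c in the frame of spindle3_mouth between -0.006 and 0.006 m and angle between the x axis of chuck2 and the x axis of spindle3_mouth, either way round below 0.08 rad and linear speed of chuck2 below 0.02 m/s)) and ((x of chuck3_c in the frame of spindle1_mouth above -0.0365 m and y of chuck3_c in the frame of spindle1_mouth between -0.004 and 0.004 m and z of chuck3_c in the frame of spindle1_mouth between -0.006 and 0.006 m and angle between the x axis of chuck3 and the x axis of spindle1_mouth, either way round below 0.08 rad and linear speed of chuck3 below 0.02 m/s) or (x of chuck3_c in the frame of spindle2_mouth above -0.0365 m and y of chuck3_c in the frame of spindle2_mouth between -0.004 and 0.004 m and z of chuck3_c in the frame of spindle2_mouth between -0.006 and 0.006 m and angle between the x axis of chuck3 and the x axis of spindle2_mouth, either way round below 0.08 rad and linear speed of chuck3 below 0.02 m/s) or (x of chuck3_c in the frame of spindle3_mouth above -0.0365 m and y of chuck3_c in the frame of spindle3_mouth between -0.004 and 0.004 m and z of chuck3_c in the frame of spindle3_mouth between -0.006 and 0.006 m and angle between the x axis of chuck3 and the x axis of spindle3_mouth, either way round below 0.08 rad and linear speed of chuck3 below 0.02 m/s)) and ((x of chuck1_c in the frame of spindle1_mouth above -0.0365 m and y of chuck1_c in the frame of spindle1_mouth between -0.004 and 0.004 m and z of chuck1_c in the frame of spindle1_mouth between -0.006 and 0.006 m and angle between the x axis of chuck1 and the x axis of spindle1_mouth, either way round below 0.08 rad and linear speed of chuck1 below 0.02 m/s) or (x of chuck2_c in the frame of spindle1_mouth above -0.0365 m and y of chuck2_c in the frame of spindle1_mouth between -0.004 and 0.004 m and z of chuck2_c in the frame of spindle1_mouth between -0.006 and 0.006 m and angle between the x axis of chuck2 and the x axis of spindle1_mouth, either way round below 0.08 rad and linear speed of chuck2 below 0.02 m/s) or (x of chuck3_c in the frame of spindle1_mouth above -0.0365 m and y of chuck3_c in the frame of spindle1_mouth between -0.004 and 0.004 m and z of chuck3_c in the frame of spindle1_mouth between -0.006 and 0.006 m and angle between the x axis of chuck3 and the x axis of spindle1_mouth, either way round below 0.08 rad and linear speed of chuck3 below 0.02 m/s) or (x of plug1_knob in the frame of spindle1_mouth above -0.027 m and y of plug1_knob in the frame of spindle1_mouth between -0.006 and 0.006 m and z of plug1_knob in the frame of spindle1_mouth between -0.006 and 0.006 m) or (x of plug2_knob in the frame of spindle1_mouth above -0.027 m and y of plug2_knob in the frame of spindle1_mouth between -0.006 and 0.006 m and z of plug2_knob in the frame of spindle1_mouth between -0.006 and 0.006 m) or (x of plug3_knob in the frame of spindle1_mouth above -0.027 m and y of plug3_knob in the frame of spindle1_mouth between -0.006 and 0.006 m and z of plug3_knob in the frame of spindle1_mouth between -0.006 and 0.006 m)) and ((x of chuck1_c in the frame of spindle2_mouth above -0.0365 m and y of chuck1_c in the frame of spindle2_mouth between -0.004 and 0.004 m and z of chuck1_c in the frame of spindle2_mouth between -0.006 and 0.006 m and angle between the x axis of chuck1 and the x axis of spindle2_mouth, either way round below 0.08 rad and linear speed of chuck1 below 0.02 m/s) or (x of chuck2_c in the frame of spindle2_mouth above -0.0365 m and y of chuck2_c in the frame of spindle2_mouth between -0.004 and 0.004 m and z of chuck2_c in the frame of spindle2_mouth between -0.006 and 0.006 m and angle between the x axis of chuck2 and the x axis of spindle2_mouth, either way round below 0.08 rad and linear speed of chuck2 below 0.02 m/s) or (x of chuck3_c in the frame of spindle2_mouth above -0.0365 m and y of chuck3_c in the frame of spindle2_mouth between -0.004 and 0.004 m and z of chuck3_c in the frame of spindle2_mouth between -0.006 and 0.006 m and angle between the x axis of chuck3 and the x axis of spindle2_mouth, either way round below 0.08 rad and linear speed of chuck3 below 0.02 m/s) or (x of plug1_knob in the frame of spindle2_mouth above -0.027 m and y of plug1_knob in the frame of spindle2_mouth between -0.006 and 0.006 m and z of plug1_knob in the frame of spindle2_mouth between -0.006 and 0.006 m) or (x of plug2_knob in the frame of spindle2_mouth above -0.027 m and y of plug2_knob in the frame of spindle2_mouth between -0.006 and 0.006 m and z of plug2_knob in the frame of spindle2_mouth between -0.006 and 0.006 m) or (x of plug3_knob in the frame of spindle2_mouth above -0.027 m and y of plug3_knob in the frame of spindle2_mouth between -0.006 and 0.006 m and z of plug3_knob in the frame of spindle2_mouth between -0.006 and 0.006 m)) and ((x of chuck1_c in the frame of spindle3_mouth above -0.0365 m and y of chuck1_c in the frame of spindle3_mouth between -0.004 and 0.004 m and z of chuck1_c in the frame of spindle3_mouth between -0.006 and 0.006 m and angle between the x axis of chuck1 and the x axis of spindle3_mouth, either way round below 0.08 rad and linear speed of chuck1 below 0.02 m/s) or (x of chuck2_c in the frame of spindle3_mouth above -0.0365 m and y of chuck2_c in the frame of spindle3_mouth between -0.004 and 0.004 m and z of chuck2_c in the frame of spindle3_mouth between -0.006 and 0.006 m and angle between the x axis of chuck2 and the x axis of spindle3_mouth, either way round below 0.08 rad and linear speed of chuck2 below 0.02 m/s) or (x of chuck3_c in the frame of spindle3_mouth above -0.0365 m and y of chuck3_c in the frame of spindle3_mouth between -0.004 and 0.004 m and z of chuck3_c in the frame of spindle3_mouth between -0.006 and 0.006 m and angle between the x axis of chuck3 and the x axis of spindle3_mouth, either way round below 0.08 rad and linear speed of chuck3 below 0.02 m/s) or (x of plug1_knob in the frame of spindle3_mouth above -0.027 m and y of plug1_knob in the frame of spindle3_mouth between -0.006 and 0.006 m and z of plug1_knob in the frame of spindle3_mouth between -0.006 and 0.006 m) or (x of plug2_knob in the frame of spindle3_mouth above -0.027 m and y of plug2_knob in the frame of spindle3_mouth between -0.006 and 0.006 m and z of plug2_knob in the frame of spindle3_mouth between -0.006 and 0.006 m) or (x of plug3_knob in the frame of spindle3_mouth above -0.027 m and y of plug3_knob in the frame of spindle3_mouth between -0.006 and 0.006 m and z of plug3_knob in the frame of spindle3_mouth between -0.006 and 0.006 m)) and ((x of plug1_knob in the frame of tray_in between -0.065 and 0.065 m and y of plug1_knob in the frame of tray_in between -0.08 and 0.08 m and z of plug1_knob in the frame of tray_in below 0.05 m and linear speed of plug1 below 0.02 m/s) or (x of plug1_knob in the frame of spindle1_mouth above -0.027 m and y of plug1_knob in the frame of spindle1_mouth between -0.006 and 0.006 m and z of plug1_knob in the frame of spindle1_mouth between -0.006 and 0.006 m) or (x of plug1_knob in the frame of spindle2_mouth above -0.027 m and y of plug1_knob in the frame of spindle2_mouth between -0.006 and 0.006 m and z of plug1_knob in the frame of spindle2_mouth between -0.006 and 0.006 m) or (x of plug1_knob in the frame of spindle3_mouth above -0.027 m and y of plug1_knob in the frame of spindle3_mouth between -0.006 and 0.006 m and z of plug1_knob in the frame of spindle3_mouth between -0.006 and 0.006 m)) and ((x of plug2_knob in the frame of tray_in between -0.065 and 0.065 m and y of plug2_knob in the frame of tray_in between -0.08 and 0.08 m and z of plug2_knob in the frame of tray_in below 0.05 m and linear speed of plug2 below 0.02 m/s) or (x of plug2_knob in the frame of spindle1_mouth above -0.027 m and y of plug2_knob in the frame of spindle1_mouth between -0.006 and 0.006 m and z of plug2_knob in the frame of spindle1_mouth between -0.006 and 0.006 m) or (x of plug2_knob in the frame of spindle2_mouth above -0.027 m and y of plug2_knob in the frame of spindle2_mouth between -0.006 and 0.006 m and z of plug2_knob in the frame of spindle2_mouth between -0.006 and 0.006 m) or (x of plug2_knob in the frame of spindle3_mouth above -0.027 m and y of plug2_knob in the frame of spindle3_mouth between -0.006 and 0.006 m and z of plug2_knob in the frame of spindle3_mouth between -0.006 and 0.006 m)) and ((x of plug3_knob in the frame of tray_in between -0.065 and 0.065 m and y of plug3_knob in the frame of tray_in between -0.08 and 0.08 m and z of plug3_knob in the frame of tray_in below 0.05 m and linear speed of plug3 below 0.02 m/s) or (x of plug3_knob in the frame of spindle1_mouth above -0.027 m and y of plug3_knob in the frame of spindle1_mouth between -0.006 and 0.006 m and z of plug3_knob in the frame of spindle1_mouth between -0.006 and 0.006 m) or (x of plug3_knob in the frame of spindle2_mouth above -0.027 m and y of plug3_knob in the frame of spindle2_mouth between -0.006 and 0.006 m and z of plug3_knob in the frame of spindle2_mouth between -0.006 and 0.006 m) or (x of plug3_knob in the frame of spindle3_mouth above -0.027 m and y of plug3_knob in the frame of spindle3_mouth between -0.006 and 0.006 m and z of plug3_knob in the frame of spindle3_mouth between -0.006 and 0.006 m)) and x of bar_c in the frame of mat_c between -0.08 and 0.08 m and y of bar_c in the frame of mat_c between -0.05 and 0.05 m and height (world z) of bar_c below 0.03 m and linear speed of bar below 0.02 m/s); the robot touches nothing.
It fails at once if a shank is driven past the middle of the stiff last centimetre by the gripper or arm on the chuck instead of by the bar ((contact force between any of the fingers, the arm and chuck1 above 1 N or contact force between any of the fingers, the arm and chuck2 above 1 N or contact force between any of the fingers, the arm and chuck3 above 1 N) and ((value of joint rod1 above 0.006 m and velocity of joint rod1 above 0.003 m/s) or (value of joint rod2 above 0.006 m and velocity of joint rod2 above 0.003 m/s) or (value of joint rod3 above 0.006 m and velocity of joint rod3 above 0.003 m/s))).
It fails at once if one of the other things on the bench (bottle, vee block, spanner, screwdriver, gauge box, tin, collar) is moved more than 30 mm or knocked over (distance of any of oil, veeblock, spanner, driver, gaugebox, tin, collar from where it was at the start of the episode above 0.03 m).
Of chuck1, chuck2, chuck3 only 2 to 3 are there at a start; the rules pass over those that are not, and their reading is None.
At some moment in a run one of chuck1, chuck2, chuck3, bar may be knocked a few centimetres aside while the robot is not near it.
Once in a run the grip may slacken for a moment while it holds something.
It also fails if it takes over 210 s, if anything falls off the work surface, if the arm or the gripper's body presses on something with over 40 N, if the wrist force passes 120 N, or if a joint passes its speed limit or range.

## Robot

A 6-joint arm with a two-finger parallel gripper is mounted at the origin on the work surface. World frame = base frame: x ahead of the robot, y to its left, z up, the work surface at z = 0. Lengths are in mm, angles in degrees, forces in N, time in s.
With the tool pointing down it reaches from about 300 to 850 mm from the base axis. Payload 4.2 kg.
Tool frame: the origin (TCP) lies at the very end of the fingers, on their centre line; the grasp point (between the pads) lies env.grip_point_offset behind it (env.grip_point_offset is the distance from the TCP to the grasp point, in mm); z points along the fingers, y is the direction in which the jaws open and shut (so a half turn about z gives the same grasp; the last joint's range is limited). The gripper opens to 91 mm and grips with 3 to 60 N. Pads are 32 mm wide; open, the fingers measure 118 mm over their backs; the gripper's body (76 mm by 178 mm) begins 60 mm behind the grasp point.
Start: joints at [-69.844, 18.312, 89.639, -0, 72.044, -1.146], TCP at [208.898, -535.728, 213.976] pointing down, gripper open.
Joint ranges: [-177.97, 177.97], [-48.28, 115.42], [12.27, 149.76], [-77.06, 257.06], [2.81, 150.46], [-146.56, 146.56]. Speed limits (degrees/s): [147.25, 147.25, 180, 180, 180, 180].

## Interface

Orientations are given as [roll, pitch, yaw] about the fixed x, y, z axes, in that order (R = Rz(yaw) Ry(pitch) Rx(roll)).
In Python, from workcell import env, grab_frame, camera_params gives the robot as it stands. The module is installed in compiled form; this text tells all that it offers.
- The arm moves only by the shell command python3 -m creep 'ROWS' [OPENING] [FORCE]. ROWS is a JSON object of lists of equal length, an entry for each row: "offset": the shift along the tool's x, y, z in m, a list of three; "rotation": the turn, a rotation vector about the tool's x, y, z in degrees, a list of three. A call has 1 to 5 rows; each row shifts and turns the commanded pose from where the row before left it, along the tool's axes as they then stand; what a row does not reach is not made up. A row lasts 1/8 s, in which the tool goes at most 62.5 mm and 10.7 degrees, less where a joint would pass 70% of its speed; a pose out of reach is approached as far as the arm can. A call is refused whole if a number of a shift passes 0.0625 or a number of a turn 10.7, either way. A call with a gripper value outside its range is refused whole. OPENING is the closure, from 0 (fully open) to 1 (shut), set as the call begins (- or left out, the last holds). The fingers move at their own pace and stop on an object; FORCE is the grip in N (left out, the last holds). Time passes only in rows, so rows that do not move let the fingers close. It gives the time, the measured TCP pose, the force and the opening at its end, in the units of the state.
- env.state(): the state, without advancing time (a new reading comes with each control period).
- grab_frame(name): name is "scene" or "top"; returns the picture (420x560x3 uint8, red, green, blue); there is no depth.
- camera_params(name): a dict with "mtx" (3x3 intrinsics, pixels), "R" (3x3) and "t" (3): a world point X has camera coordinates R X + t. Camera axes: x right, y down, z forward; pixel columns grow to the right and rows downward; lengths in mm; the calibration is good to about 2 mm. A picture is of the moment at which its call begins. camera_params takes no time and is no camera call.
- env.job_done(): hands the job in, once; it reports no verdict.
The state is a dict: "time_s": time; "qpos": joint angles; "qvel": joint speeds; "effort": joint torques, N m; "ee_pos": TCP position; "ee_rot": TCP orientation; "force": force on the tool from outside, world axes, zero at the start; "torque": the same for the moment, N m; "gripper_width": finger opening in mm.
Only numpy, scipy, OpenCV 4.12 (cv2) and the standard library are available. Lean on these libraries where they do the work, as an engineer would, in place of code of your own. Each camera call takes 0.05 s, during which the arm holds its last target.

## Working session

There is one attempt and no reset: what is moved stays moved. The work goes in short steps, Python scripts to look and compute and a shell command to move; the robot and the scene stay as the last step left them, time stands still between calls to the robot, and variables do not carry over. Pictures are saved under pics/ and viewed, and the job is handed in when it is done.

```bash
mkdir -p pics; python3 - <<'E'
from workcell import env, grab_frame, camera_params
import cv2
for n in ("scene","top"):
    im=grab_frame(n); cv2.imwrite(f"pics/{n}0.png",im[:,:,::-1])
    p=camera_params(n); print(n,p)
print(env.state(), env.grip_point_offset)
E
```

```text
scene {'mtx': array([[538.89484206,   0.        , 277.19741683],
       [  0.        , 538.89484206, 209.92136907],
       [  0.        ,   0.        ,   1.        ]]), 'R': array([[ 0.84939315,  0.52775772, -0.00174988],
       [ 0.35056894, -0.56669113, -0.74562898],
       [-0.3945031 ,  0.63271869, -0.66635903]]), 't': array([-434.90422604, -104.82705669, 1665.74006145])}
top {'mtx': array([[439.81522722,   0.        , 275.88525319],
       [  0.        , 439.81522722, 208.12570269],
       [  0.        ,   0.        ,   1.        ]]), 'R': array([[-0.04166803, -0.99913036, -0.00151541],
       [-0.97442734,  0.0409729 , -0.22093569],
       [ 0.22080564, -0.0077293 , -0.9752872 ]]), 't': array([  31.5005345 ,  510.63204614, 1330.88041292])}
{'time_s': 0.1, 'qpos': array([-6.98422032e+01,  1.83505246e+01,  8.96995604e+01, -1.15443044e-04,
        7.20433058e+01, -1.14709527e+00]), 'qvel': array([-0.01977736, -0.02450655, -0.25774708,  0.01921859, -0.05962758,
       -0.08899217]), 'effort': array([-4.37577091e-04, -4.13335133e+01, -2.32510954e+01,  7.28811231e-02,
        4.21884586e-02, -5.45508692e-05]), 'ee_pos': array([ 208.75045294, -535.28982646,  213.17784058]), 'ee_rot': array([-1.79906626e+02, -1.75987295e-03,  2.13049263e+01]), 'force': array([-0.37236348,  0.57903156, -0.07083525]), 'torque': array([ 0.0338645 ,  0.06169872, -0.02502647]), 'gripper_width': 90.87598011865039} 18.8
```

View pics/scene0.png

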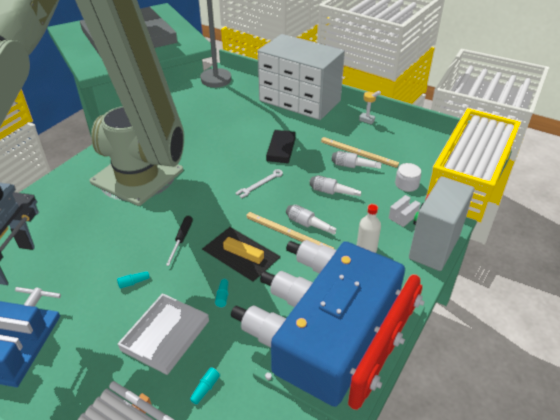

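View pics/top0.png

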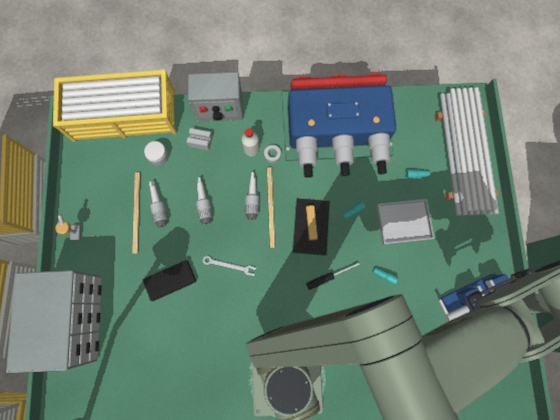

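Three chucks at about (157,205), (203,200) and (252,195) in the top view, between the battens. The bar is on the mat at (311,222), the tray at (405,222), and the spindles with black plugs at (308,168), (345,168) and (382,166). I'll zoom in.

```bash
cat > h.py <<'E'
import numpy as np, cv2
from workcell import env, grab_frame, camera_params
P={n:camera_params(n) for n in("scene","top")}
def proj(n,X):
    p=P[n]; c=p["R"]@np.asarray(X,float)+p["t"]; q=p["mtx"]@c; return q[:2]/q[2]
def ray(n,u,v):
    p=P[n]; d=p["R"].T@np.linalg.solve(p["mtx"],[u,v,1.0]); o=-p["R"].T@p["t"]; return o,d/np.linalg.norm(d)
def onz(n,u,v,z):
    o,d=ray(n,u,v); return o+d*(z-o[2])/d[2]
def tri(a,b):  # pixel in scene, pixel in top
    o1,d1=ray("scene",*a);o2,d2=ray("top",*b)
    s=np.linalg.lstsq(np.c_[d1,-d2],o2-o1,rcond=None)[0]
    x,y=o1+d1*s[0],o2+d2*s[1]; return (x+y)/2,np.linalg.norm(x-y)
def crop(n,im,u0,v0,u1,v1,k,name):
    c=cv2.resize(im[v0:v1,u0:u1],None,fx=k,fy=k,interpolation=cv2.INTER_CUBIC)
    cv2.imwrite("pics/"+name,c[:,:,::-1])
def st():
    s=env.state(); print("t %.2f"%s["time_s"],"pos",np.round(s["ee_pos"],1),"rot",np.round(s["ee_rot"],1),"F",np.round(s["force"],1),"T",np.round(s["torque"],2),"w %.1f"%s["gripper_width"],"q",np.round(s["qpos"],0)); return s
E
python3 - <<'E'
from h import *
im=cv2.imread("pics/top0.png")[:,:,::-1]; sc=cv2.imread("pics/scene0.png")[:,:,::-1]
crop("top",im,130,160,290,260,5,"t1.png")
crop("top",im,280,110,440,260,5,"t2.png")
crop("scene",sc,270,130,430,250,5,"s1.png")
crop("scene",sc,190,220,350,340,5,"s2.png")
E
```

```text
(no output)
```

View pics/t1.png

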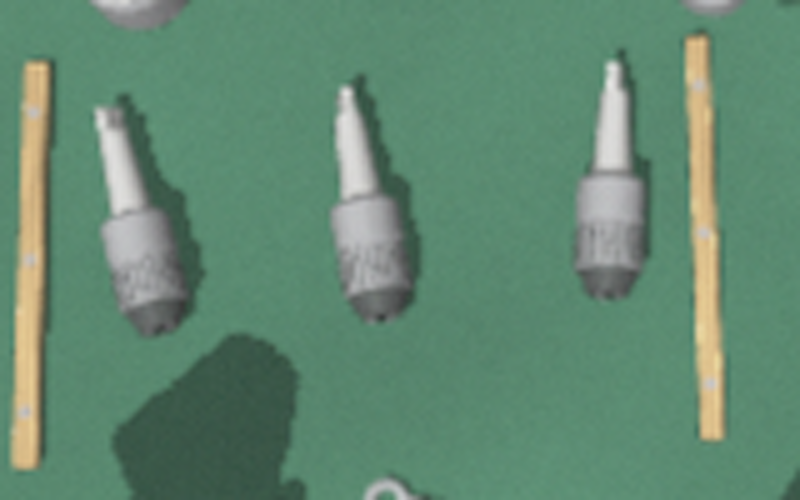

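View pics/t2.png

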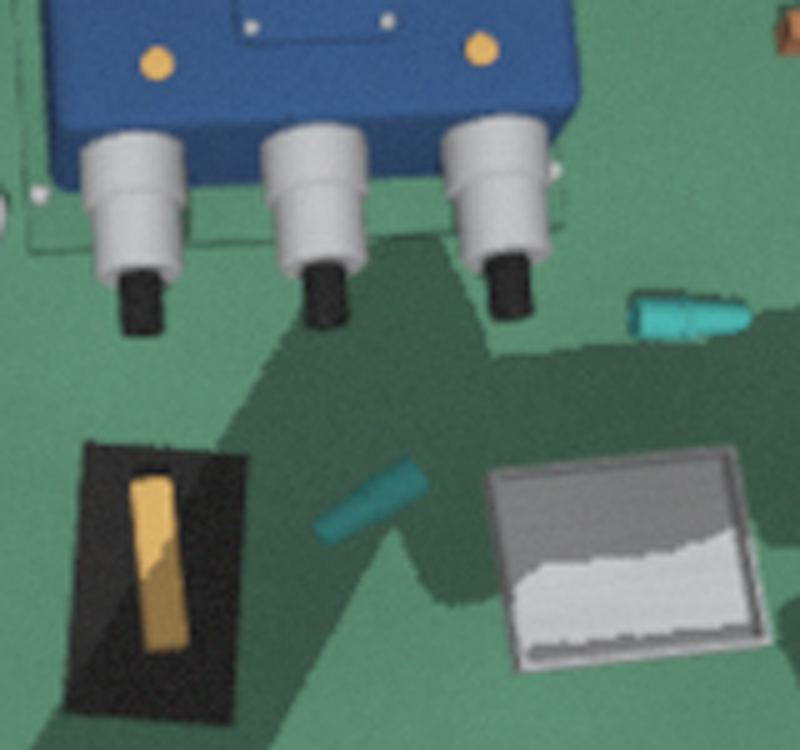

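View pics/s1.png

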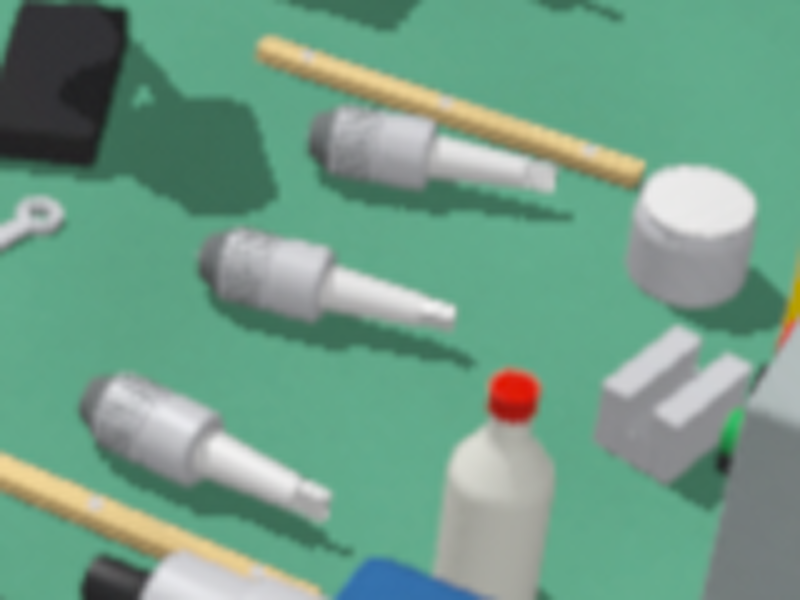

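View pics/s2.png

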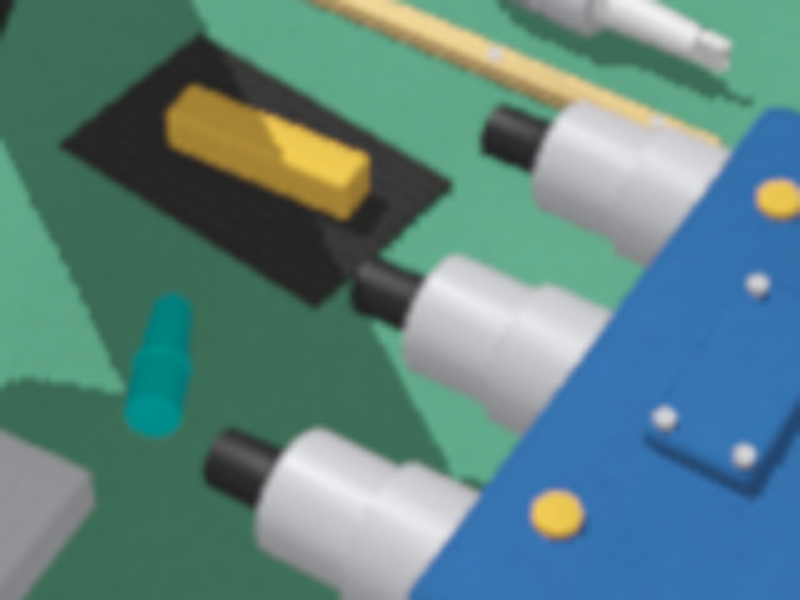

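```bash
cat > chuck.py <<'E'
from h import *
def cov(im):
    f=im.astype(np.float32); g=f[...,1]-(f[...,0]+f[...,2])/2   # greenness
    s=f.sum(2)+1
    r=g/s*3
    return np.clip(1-r/0.28,0,1)   # 1 = grey, 0 = green bench
def axisof(im,n,c,z=22.,yaw=0.,L=(-50,112)):
    """c: guess of barrel centre xy; midline of the grey silhouette (plane z)"""
    C=cov(im); c=np.array(c,float)
    for it in range(6):
        d=np.array([np.cos(yaw),np.sin(yaw)]); p=np.array([-d[1],d[0]])
        xs=np.arange(L[0],L[1],3.); ys=np.arange(-34,34.1,1.)
        G=np.array([[proj(n,[*(c+d*x+p*y),z]) for y in ys] for x in xs]).astype(np.float32)
        S=cv2.remap(C,G[...,0],G[...,1],cv2.INTER_LINEAR); S=np.where(S>.3,S,0)
        w=S.sum(1); m=(S*ys).sum(1)/np.maximum(w,1e-6)
        ok=(w>5)&(xs>-45)&(xs<88)
        a=np.polyfit(xs[ok],m[ok],1)
        yaw+=np.arctan(a[0]); c=c+p*a[1]
        # length: barrel/shank step where width crosses 35, ends
    return c,yaw,xs,w,m
E
python3 - <<'E'
from chuck import *
im=cv2.imread("pics/top0.png")[:,:,::-1]; sc=cv2.imread("pics/scene0.png")[:,:,::-1]
for nm,u,v in (("A",130+145/5,160+250/5),("B",130+372/5,160+247/5),("C",130+610/5,160+230/5)):
    g=onz("top",u,v,22)[:2]; print(nm,g)
    for n,i in(("top",im),("scene",sc)):
        c,yaw,xs,w,m=axisof(i,n,g)
        print(n,c.round(1),np.degrees(yaw).round(1)); print(" ".join("%d:%.0f"%(a,b) for a,b in zip(xs,w)))
E
```

```text
A [529.13512856 388.0023441 ]
top [529.2 391.3] 14.3
-50:24 -47:27 -44:29 -41:32 -38:36 -35:41 -32:43 -29:44 -26:44 -23:44 -20:44 -17:44 -14:44 -11:43 -8:43 -5:44 -2:44 1:45 4:45 7:44 10:44 13:44 16:44 19:44 22:42 25:38 28:30 31:25 34:26 37:25 40:24 43:23 46:23 49:23 52:22 55:22 58:22 61:21 64:20 67:20 70:20 73:20 76:19 79:18 82:18 85:17 88:17 91:17 94:18 97:17 100:13 103:4 106:0 109:0
scene [528.4 395.9] 19.3
-50:30 -47:39 -44:45 -41:53 -38:63 -35:67 -32:68 -29:68 -26:68 -23:68 -20:68 -17:68 -14:68 -11:68 -8:68 -5:68 -2:68 1:68 4:69 7:69 10:69 13:69 16:69 19:69 22:67 25:57 28:47 31:46 34:46 37:45 40:45 43:46 46:45 49:44 52:45 55:46 58:46 61:47 64:47 67:46 70:48 73:47 76:47 79:48 82:48 85:47 88:46 91:48 94:48 97:48 100:45 103:25 106:19 109:20
B [524.95291793 241.16692057]
top [525. 243.] 9.4
-50:1 -47:12 -44:21 -41:25 -38:29 -35:31 -32:34 -29:39 -26:42 -23:43 -20:44 -17:43 -14:43 -11:43 -8:43 -5:42 -2:42 1:42 4:44 7:44 10:44 13:43 16:44 19:45 22:44 25:44 28:43 31:39 34:32 37:27 40:25 43:25 46:24 49:25 52:23 55:22 58:22 61:22 64:22 67:21 70:21 73:21 76:21 79:20 82:19 85:19 88:18 91:16
[... 452 characters left out ...]
.7
-50:0 -47:0 -44:5 -41:17 -38:24 -35:26 -32:28 -29:32 -26:36 -23:40 -20:42 -17:42 -14:42 -11:43 -8:43 -5:42 -2:43 1:42 4:42 7:43 10:44 13:43 16:44 19:44 22:44 25:44 28:44 31:43 34:40 37:35 40:27 43:26 46:25 49:24 52:23 55:23 58:23 61:23 64:22 67:22 70:21 73:21 76:20 79:20 82:20 85:19 88:19 91:19 94:17 97:14 100:12 103:11 106:11 109:11
scene [529.8  92.5] -7.4
-50:0 -47:8 -44:18 -41:28 -38:36 -35:41 -32:45 -29:48 -26:50 -23:53 -20:54 -17:56 -14:58 -11:59 -8:59 -5:59 -2:60 1:60 4:60 7:60 10:60 13:60 16:59 19:59 22:59 25:58 28:55 31:52 34:50 37:47 40:47 43:46 46:42 49:35 52:34 55:33 58:32 61:31 64:32 67:30 70:30 73:30 76:29 79:28 82:28 85:28 88:27 91:25 94:26 97:25 100:24 103:24 106:23 109:21
```

```bash
cat >> chuck.py <<'E'
def chordw(im,n,c3,ax,x,half=26):
    """width in mm (at the axis, perpendicular in the image) of grey silhouette at station x, and e direction"""
    C=cov(im); X=c3+ax*x
    p0=proj(n,X); p1=proj(n,X+ax*5); t=(p1-p0)/np.linalg.norm(p1-p0); q=np.array([-t[1],t[0]])
    o,_=ray(n,*p0); v=X-o; v/=np.linalg.norm(v); e=np.cross(ax,v); e/=np.linalg.norm(e)
    s=np.linalg.norm(proj(n,X+e)-proj(n,X))  # px/mm
    ys=np.arange(-half,half+.1,.5)
    G=np.array([p0+q*y*s for y in ys]).astype(np.float32)[None]
    S=cv2.remap(C,G[...,0],G[...,1],cv2.INTER_CUBIC)[0]
    # keep connected run around the middle
    k=np.where(S>.25)[0]; S=np.where(S>.1,np.clip(S,0,1),0)
    m=(S*ys).sum()/max(S.sum(),1e-6)
    return S.sum()*.5,m,e
def report(im,n,c,yaw,z=22.):
    ax=np.array([np.cos(yaw),np.sin(yaw),0]); c3=np.array([*c,z])
    lat=np.cross([0,0,1],ax)
    out=[]
    for x in (-10,0,10,50,60,70,80,86,90,93,96,99,102,105):
        w,m,e=chordw(im,n,c3,ax,x); out.append("%d:%.1f(%.1f)"%(x,w,m))
    if e@lat<0:e=-e
    print(n,"e angle from level %.0f"%np.degrees(np.arctan2(e[2],e@lat))," ".join(out))
    return
def wexp(): pass
E
python3 - <<'E'
from chuck import *
im=cv2.imread("pics/top0.png")[:,:,::-1]; sc=cv2.imread("pics/scene0.png")[:,:,::-1]
for nm,c,y,dx in(("A",[529.2,391.3],14.3,-6.5),("B",[525,243],9.4,0),("C",[529.8,88.4],-3.7,3.5)):
    yaw=np.radians(y); d=np.array([np.cos(yaw),np.sin(yaw)]); c=np.array(c)+d*dx
    print(nm,c.round(1)); report(im,"top",c,yaw); report(sc,"scene",c,yaw)
    crop("top",im,*[int(k) for k in proj("top",[*(c+d*85),22])-14],*[int(k) for k in proj("top",[*(c+d*85),22])+14],10,f"tt{nm}.png")
    crop("scene",sc,*[int(k) for k in proj("scene",[*(c+d*85),22])-14],*[int(k) for k in proj("scene",[*(c+d*85),22])+14],10,f"ts{nm}.png")
import cv2
rows=[np.hstack([cv2.imread(f"pics/t{k}{nm}.png")for nm in"ABC"])for k in"ts"]
cv2.imwrite("pics/tangs.png",cv2.resize(np.vstack(rows),None,fx=.95,fy=.95))
print(-P["top"]["R"].T@P["top"]["t"],-P["scene"]["R"].T@P["scene"]["t"])
E
```

```text
A [522.9 389.7]
top e angle from level 11 -10:43.9(-0.3) 0:42.7(-0.2) 10:44.6(-0.2) 50:23.3(0.1) 60:22.5(-0.1) 70:21.0(0.2) 80:20.2(0.1) 86:18.5(0.1) 90:18.0(0.7) 93:17.5(0.6) 96:17.5(0.1) 99:17.8(0.1) 102:18.1(0.4) 105:16.5(0.3)
scene e angle from level 54 -10:43.9(-1.2) 0:44.2(-1.7) 10:45.7(-2.0) 50:29.0(-4.7) 60:28.3(-5.7) 70:28.2(-6.7) 80:28.1(-7.2) 86:28.3(-7.4) 90:28.1(-7.5) 93:26.8(-7.6) 96:27.3(-7.9) 99:27.9(-7.9) 102:28.2(-7.6) 105:28.1(-7.6)
B [525. 243.]
top e angle from level 7 -10:43.6(-0.0) 0:42.1(-0.6) 10:44.0(0.0) 50:24.6(0.5) 60:22.7(0.2) 70:21.7(-0.0) 80:20.6(0.4) 86:19.2(0.4) 90:17.7(0.5) 93:14.9(0.5) 96:12.6(0.7) 99:12.6(0.9) 102:12.4(0.5) 105:11.5(0.7)
scene e angle from level 50 -10:43.4(-1.2) 0:43.4(-1.3) 10:44.6(-1.7) 50:24.6(-1.5) 60:23.0(-1.5) 70:21.0(-1.7) 80:19.7(-1.5) 86:19.4(-1.8) 90:17.8(-1.5) 93:16.6(-1.8) 96:15.4(-1.7) 99:15.5(-1.8) 102:15.0(-1.8) 105:14.4(-1.6)
C [533.3  88.2]
top e angle from level 4 -10:43.2(0.2) 0:42.8(0.2) 10:43.8(-0.3) 50:23.8(0.5) 60:23.1(0.2) 70:21.5(-0.1) 80:20.1(0.3) 86:19.8(0.4) 90:18.1(0.3) 93:15.1(0.4) 96:12.7(-0.2) 99:11.8(-0.5) 102:11.5(-0.3) 105:11.2(-0.4)
scene e angle from level 43 -10:44.1(-1.4) 0:43.9(-1.6) 10:44.6(-1.5) 50:25.0(-1.5) 60:23.2(-1.5) 70:21.8(-1.7) 80:21.2(-1.4) 86:20.1(-1.7) 90:18.8(-1.4) 93:17.9(-1.5) 96:18.4(-2.0) 99:17.5(-2.0) 102:18.1(-1.8) 105:17.3(-1.8)
[ 205.02048453   20.8378381  1410.85521197] [1063.29339412 -883.82537385 1031.05781435]
```

View pics/tangs.png

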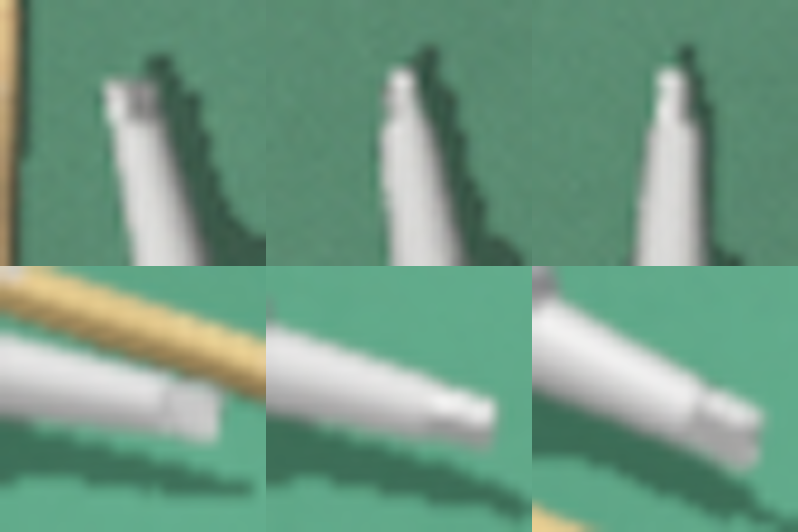

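```bash
python3 - <<'E'
from h import *
im=cv2.imread("pics/top0.png")[:,:,::-1]; sc=cv2.imread("pics/scene0.png")[:,:,::-1]
def blobs(i,box,f,mn):
    u0,v0,u1,v1=box; s=i[v0:v1,u0:u1].astype(int); m=f(s).astype(np.uint8)
    n,l,st_,ce=cv2.connectedComponentsWithStats(m)
    return [(ce[k]+[u0,v0],st_[k,4],st_[k]) for k in range(1,n) if st_[k,4]>mn]
dark=lambda s:(s.max(2)<62)
for b in blobs(im,(290,150,400,182),dark,30): print("top knob",b[0].round(2),b[1],b[2][:4], onz("top",*b[0],100).round(1))
for b in blobs(sc,(225,235,320,335),dark,30): print("scene knob",b[0].round(2),b[1],b[2][:4], onz("scene",*b[0],100).round(1))
yel=lambda s:(s[...,0]>110)&(s[...,2]<110)&(s[...,0]>s[...,2]+50)
br=lambda s:(s[...,0]>s[...,2]+40)&(s[...,0]>s[...,1]+5)
for b in blobs(im,(293,195,330,250),br,60): print("top bar",b[0].round(2),b[1],onz("top",*b[0],22).round(1))
for b in blobs(sc,(200,230,290,275),br,60): print("scene bar",b[0].round(2),b[1],onz("scene",*b[0],20).round(1))
# bar angle in top: minAreaRect
u0,v0,u1,v1=293,195,330,250
m=br(im[v0:v1,u0:u1].astype(int)).astype(np.uint8); c=max(cv2.findContours(m,0,2)[0],key=cv2.contourArea)
r=cv2.minAreaRect(c); bx=cv2.boxPoints(r)+[u0,v0]; print(np.array([onz("top",*p,30)[:2] for p in bx]).round(1))
f=lambda x,y:(280+x/5,110+y/5)
print("mat",[onz("top",*f(*p),4)[:2].round(0) for p in((85,443),(245,457),(230,722),(65,710))])
print("tray rim",[onz("top",*f(*p),25)[:2].round(0) for p in((488,472),(735,448),(770,640),(520,670))])
g=lambda x,y:(130+x/5,160+y/5)
print("batL",[onz("top",*g(*p),12)[:2].round(0) for p in((37,62),(26,468))],"batR",[onz("top",*g(*p),12)[:2].round(0) for p in((697,37),(712,440))])
E
```

```text
top knob [381.28 166.75] 102 [87 11  9 13] [ 620.3 -323.8  100. ]
top knob [344.64 169.09] 107 [51 13  9 13] [ 617.5 -208.9  100. ]
top knob [307.65 170.09] 97 [14 14  8 13] [619.1 -93.5 100. ]
scene knob [249.6  261.55] 983 [ 0  0 54 50] [ 552.9 -187.9  100. ]
scene knob [291.42 248.94] 52 [62 10 10  9] [ 615.2 -101.1  100. ]
scene knob [236.   315.44] 66 [ 6 76 11 10] [ 615.3 -332.   100. ]
top bar [311.31 221.94] 304 [ 469.2 -102.1   22. ]
scene bar [243.28 249.8 ] 598 [ 471.8 -102.4   20. ]
[[ 522.8  -85. ]
 [ 524.4 -113.7]
 [ 412.6 -117.3]
 [ 411.1  -89. ]]
mat [array([553., -61.]), array([ 539., -166.]), array([ 365., -144.]), array([377., -39.])]
tray rim [array([ 517., -320.]), array([ 527., -481.]), array([ 400., -488.]), array([ 388., -328.])]
batL [array([663., 465.]), array([392., 464.])] batR [array([662.,  26.]), array([392.,  26.])]
```

```bash
python3 - <<'E'
from h import *
f=lambda x,y:(280+x/5,110+y/5)
for a,b in(((133.5,150),(139.5,265)),((314.5,145),(323,255)),((495.5,135),(508,245))):
    p,q=onz("top",*f(*a),100),onz("top",*f(*b),100); d=p-q; print(p.round(1),q.round(1),np.degrees(np.arctan2(d[1],d[0])).round(2))
# knob end centre points & nose face
for a,b in(((142,334),(140,270)),((326,327),(325,262)),((512,318),(508,254))):
    print(onz("top",*f(*a),100).round(1),onz("top",*f(*b),100).round(1))
for y,x in((-93.5,619.1),(-208.9,617.5),(-323.8,620.3)):
    print("scene crop px",((proj("scene",[x,y,100])-[190,220])*5).round(0),((proj("scene",[x-15,y,100])-[190,220])*5).round(0),((proj("scene",[x+21,y,100])-[190,220])*5).round(0))
E
```

```text
[718.7 -96.3 100. ] [642.2 -95.6 100. ] -0.46
[ 717.2 -211.   100. ] [ 643.9 -210.8  100. ] -0.15
[ 719.1 -326.2  100. ] [ 645.6 -327.2  100. ] 0.75
[597.2 -94.6 100. ] [638.9 -95.8 100. ]
[ 596.9 -209.1  100. ] [ 639.3 -211.7  100. ]
[ 597.9 -325.1  100. ] [ 639.7 -326.6  100. ]
scene crop px [522. 138.] [495. 126.] [560. 155.]
scene crop px [390. 292.] [362. 279.] [429. 311.]
scene crop px [251. 469.] [222. 454.] [291. 490.]
```

```bash
python3 -m creep '{"offset":[[0,0,0],[0,0,0]],"rotation":[[0,0,10.65],[0,0,10.65]]}' 0 30; python3 -m creep '{"offset":[[0.05,-0.026,0],[0.05,-0.026,0],[0.05,-0.026,0],[0.05,-0.026,0],[0.05,-0.026,0]],"rotation":[[0,0,0],[0,0,0],[0,0,0],[0,0,0],[0,0,0]]}'
```

```text
time_s: 0.35
ee_pos: [208.8, -535.4, 213.4]
ee_rot: [-179.9, 0.0, -0.3]
force: [-0.4, 0.4, 0.3]
gripper_width: 90.9
time_s: 0.98
ee_pos: [460.2, -404.6, 213.5]
ee_rot: [-180.0, 0.0, -0.0]
force: [0.1, -1.3, -0.4]
gripper_width: 91.0
```

```bash
python3 -m creep '{"offset":[[0.052,-0.027,0],[0.052,-0.027,0],[0.0511,-0.0267,0],[0,0,0.04]],"rotation":[[0,0,0],[0,0,0],[0,0,0],[0,0,0]]}'; python3 - <<'E'
from h import *
st()
im=grab_frame("top"); sc=grab_frame("scene")
crop("top",im,340,110,440,210,4,"a1.png"); crop("scene",sc,190,220,330,340,5,"a2.png")
E
```

```text
time_s: 1.48
ee_pos: [619.4, -323.2, 175.7]
ee_rot: [179.8, -0.4, 0.3]
force: [0.2, -0.8, -0.1]
gripper_width: 91.3
t 1.48 pos [ 619.4 -323.2  175.7] rot [179.8  -0.4   0.3] F [ 0.2 -0.8 -0.1] T [-0.05  0.07 -0.02] w 91.3 q [-29.  31.  75.   0.  74.  61.]
```

View pics/a2.png

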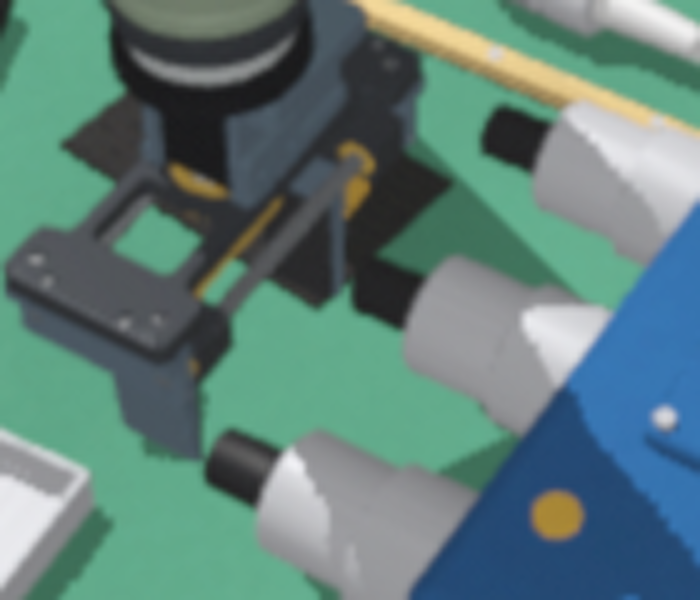

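The fingers straddle plug 3 from above, with the knob at about (240,455) in the crop. Going down.

```bash
python3 -m creep '{"offset":[[0,0,0.045],[0,0,0.047],[0,0,0]],"rotation":[[0,0,0],[0,0,0],[0,0,0]]}'; python3 -m creep '{"offset":[[0,0,0],[0,0,0],[0,0,0],[0,0,0],[0,0,0]],"rotation":[[0,0,0],[0,0,0],[0,0,0],[0,0,0],[0,0,0]]}' 1 25; python3 -c "
from h import *
st()
sc=grab_frame('scene');crop('scene',sc,190,220,330,340,5,'a3.png')"
```

```text
time_s: 1.95
ee_pos: [611.1, -324.4, 78.9]
ee_rot: [-179.8, 0.4, -0.1]
force: [0.6, 0.5, 0.1]
gripper_width: 91.1
time_s: 2.58
ee_pos: [614.1, -325.0, 82.3]
ee_rot: [180.0, -0.0, 0.0]
force: [0.2, -0.5, 0.2]
gripper_width: 43.7
t 2.58 pos [ 614.1 -325.    82.3] rot [180.  -0.   0.] F [ 0.2 -0.5  0.2] T [ 0.07  0.04 -0.01] w 43.7 q [-29.  34.  83.  -0.  63.  61.]
```

View pics/a3.png

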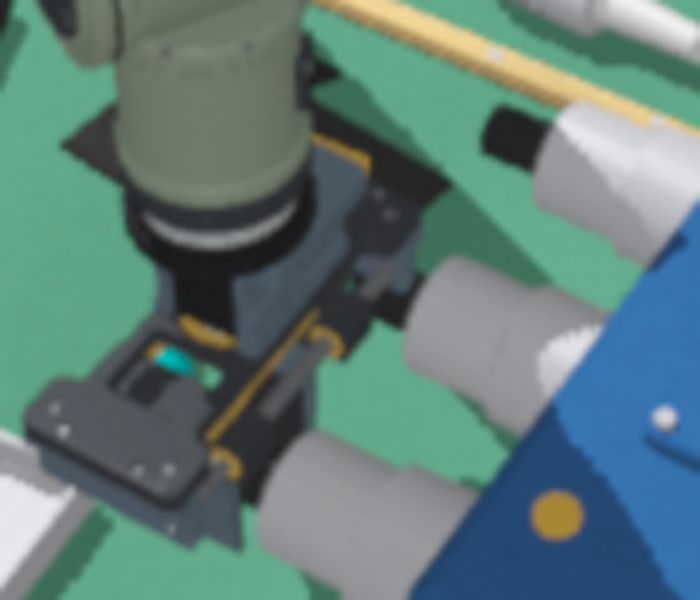

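```bash
python3 -m creep '{"offset":[[0,0,0],[0,0,0],[0,0,0],[0,0,0]],"rotation":[[0,0,0],[0,0,0],[0,0,0],[0,0,0]]}';python3 -c "
from h import *
st()"
```

```text
time_s: 3.12
ee_pos: [613.9, -324.6, 81.9]
ee_rot: [-180.0, 0.0, 0.0]
force: [0.4, 2.1, 1.7]
gripper_width: 28.0
t 3.12 pos [ 613.9 -324.6   81.9] rot [-180.    0.    0.] F [0.4 2.1 1.7] T [0.52 0.06 0.12] w 28.0 q [-29.  34.  83.   0.  63.  61.]
```

```bash
python3 -m creep '{"offset":[[-0.01,0,0],[-0.025,0,0],[-0.025,0,0],[0,0,0]],"rotation":[[0,0,0],[0,0,0],[0,0,0],[0,0,0]]}';python3 -c "
from h import *
st()
sc=grab_frame('scene');crop('scene',sc,190,220,330,340,5,'a4.png')"
```

```text
time_s: 3.62
ee_pos: [551.8, -325.4, 82.0]
ee_rot: [180.0, 0.1, -0.1]
force: [0.1, -0.3, -1.2]
gripper_width: 28.3
t 3.62 pos [ 551.8 -325.4   82. ] rot [ 1.8e+02  1.0e-01 -1.0e-01] F [ 0.1 -0.3 -1.2] T [ 0.05 -0.01  0.01] w 28.3 q [-32.  30.  91.  -0.  59.  59.]
```

View pics/a4.png

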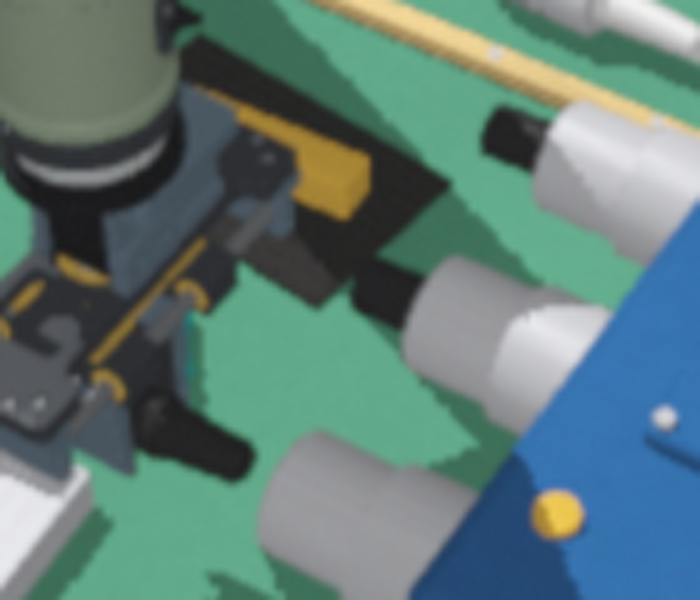

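```bash
python3 -m creep '{"offset":[[-0.041,0.04,0],[-0.041,0.04,0],[-0.041,0.04,0.02],[0,0,0.034],[0,0,0]],"rotation":[[0,0,0],[0,0,0],[0,0,0],[0,0,0],[0,0,0]]}';python3 -m creep '{"offset":[[0,0,0],[0,0,0],[0,0,0]],"rotation":[[0,0,0],[0,0,0],[0,0,0]]}' 0.6; python3 -c "
from h import *
st()
sc=grab_frame('scene');crop('scene',sc,110,260,250,380,5,'a5.png')"
```

```text
time_s: 4.3
ee_pos: [429.7, -444.4, 25.6]
ee_rot: [-179.8, 0.2, -0.1]
force: [0.2, -0.4, -0.2]
gripper_width: 28.0
time_s: 4.68
ee_pos: [432.1, -445.2, 29.2]
ee_rot: [179.9, -0.1, 0.1]
force: [0.1, 0.2, 0.9]
gripper_width: 36.1
t 4.67 pos [ 432.1 -445.2   29.2] rot [ 1.799e+02 -1.000e-01  1.000e-01] F [0.1 0.2 0.9] T [ 0.05 -0.04 -0.01] w 36.1 q [-47.  32.  97.  -0.  51.  43.]
```

View pics/a5.png

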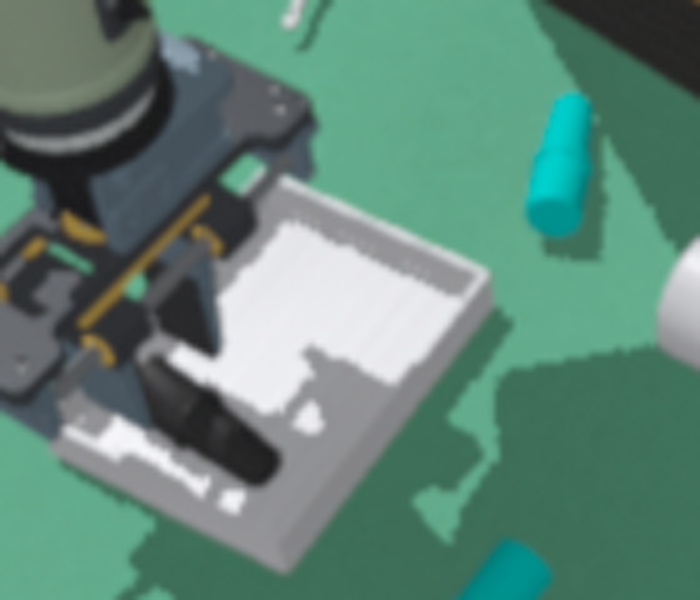

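Plug 3 lies in the tray. Next is plug 2.

```bash
python3 -m creep '{"offset":[[0,0,-0.06],[0,0,-0.06],[0.0366,-0.047,0],[0.0366,-0.047,0],[0.0366,-0.047,0]],"rotation":[[0,0,0],[0,0,0],[0,0,0],[0,0,0],[0,0,0]]}' 0.2; python3 -m creep '{"offset":[[0.0366,-0.047,0],[0.0366,-0.047,0],[0,0,0],[0,0,0.033],[0,0,0.033]],"rotation":[[0,0,0],[0,0,0],[0,0,0],[0,0,0],[0,0,0]]}';  python3 -m creep '{"offset":[[0,0,0],[0,0,0],[0,0,0],[0,0,0],[0,0,0]],"rotation":[[0,0,0],[0,0,0],[0,0,0],[0,0,0],[0,0,0]]}' 1 25; python3 -m creep '{"offset":[[0,0,0],[0,0,0]],"rotation":[[0,0,0],[0,0,0]]}'; python3 -c "
from h import *
st()"
```

```text
time_s: 5.35
ee_pos: [541.9, -302.6, 148.8]
ee_rot: [179.9, -0.1, -0.0]
force: [0.4, 0.2, -0.1]
gripper_width: 72.5
time_s: 5.98
ee_pos: [613.8, -210.8, 82.0]
ee_rot: [179.9, -0.1, 0.0]
force: [-0.1, 0.3, 0.4]
gripper_width: 73.0
time_s: 6.6
ee_pos: [614.2, -209.6, 82.6]
ee_rot: [-180.0, -0.1, -0.0]
force: [-1.9, 0.2, 1.6]
gripper_width: 27.9
time_s: 6.85
ee_pos: [614.2, -209.6, 82.5]
ee_rot: [-180.0, -0.0, 0.0]
force: [-0.0, 3.4, 4.5]
gripper_width: 28.0
t 6.85 pos [ 614.2 -209.6   82.5] rot [-180.   -0.    0.] F [-0.   3.4  4.5] T [0.5  0.09 0.03] w 28.0 q [-20.  31.  90.   0.  60.  70.]
```

```bash
python3 -m creep '{"offset":[[-0.01,0,0],[-0.025,0,0],[-0.025,0,0],[-0.0308,0.0485,0],[-0.0308,0.0485,0]],"rotation":[[0,0,0],[0,0,0],[0,0,0],[0,0,0],[0,0,0]]}';python3 -m creep '{"offset":[[-0.0308,0.0485,0],[-0.0308,0.0485,0],[0,0,0.027],[0,0,0.027],[0,0,0]],"rotation":[[0,0,0],[0,0,0],[0,0,0],[0,0,0],[0,0,0]]}'; python3 -m creep '{"offset":[[0,0,0],[0,0,0],[0,0,0]],"rotation":[[0,0,0],[0,0,0],[0,0,0]]}' 0.6; python3 -c "
from h import *
st()
sc=grab_frame('scene');crop('scene',sc,110,220,350,380,3,'a6.png')"
```

```text
time_s: 7.48
ee_pos: [490.5, -307.8, 81.5]
ee_rot: [180.0, 0.1, 0.1]
force: [-0.1, 0.2, -0.4]
gripper_width: 28.0
time_s: 8.1
ee_pos: [428.2, -402.8, 25.6]
ee_rot: [-179.8, 0.3, -0.0]
force: [1.3, -0.1, -0.1]
gripper_width: 28.1
time_s: 8.48
ee_pos: [431.3, -404.3, 29.0]
ee_rot: [179.9, -0.1, 0.0]
force: [0.0, -0.6, 0.1]
gripper_width: 36.6
t 8.47 pos [ 431.3 -404.3   29. ] rot [ 1.799e+02 -1.000e-01  0.000e+00] F [ 0.  -0.6  0.1] T [ 0.04  0.02 -0.04] w 36.6 q [-44.  29. 101.  -0.  49.  46.]
```

View pics/a6.png

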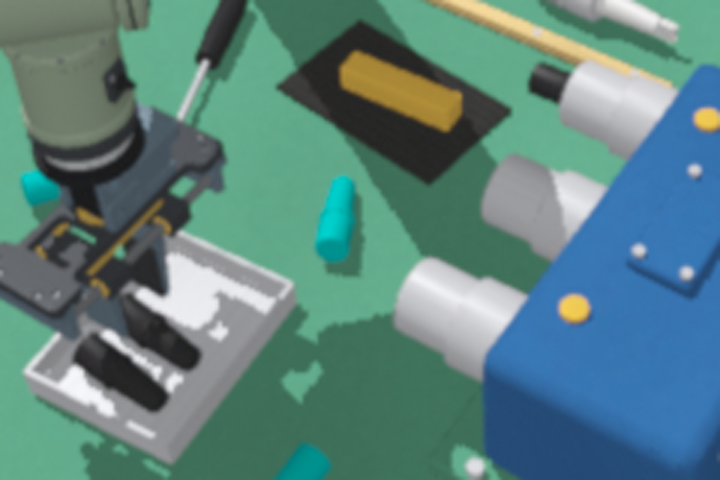

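```bash
python3 -m creep '{"offset":[[0,0,-0.06],[0,0,-0.06],[0.0305,-0.0516,0],[0.0305,-0.0516,0],[0.0305,-0.0516,0]],"rotation":[[0,0,0],[0,0,0],[0,0,0],[0,0,0],[0,0,0]]}' 0.2; python3 -m creep '{"offset":[[0.0305,-0.0516,0],[0.0305,-0.0516,0],[0.0305,-0.0516,0],[0,0,0.033],[0,0,0.0325]],"rotation":[[0,0,0],[0,0,0],[0,0,0],[0,0,0],[0,0,0]]}';  python3 -m creep '{"offset":[[0,0,0],[0,0,0],[0,0,0],[0,0,0],[0,0,0]],"rotation":[[0,0,0],[0,0,0],[0,0,0],[0,0,0],[0,0,0]]}' 1 25; python3 -m creep '{"offset":[[0,0,0],[0,0,0]],"rotation":[[0,0,0],[0,0,0]]}'; python3 -c "
from h import *
st()"
```

```text
time_s: 9.15
ee_pos: [523.1, -247.8, 148.7]
ee_rot: [180.0, -0.1, -0.0]
force: [0.7, -0.6, 0.0]
gripper_width: 72.7
time_s: 9.78
ee_pos: [614.5, -93.2, 82.2]
ee_rot: [180.0, -0.1, 0.1]
force: [0.3, -0.4, -0.4]
gripper_width: 72.8
time_s: 10.4
ee_pos: [614.1, -94.4, 83.1]
ee_rot: [-180.0, -0.1, -0.0]
force: [0.0, 0.6, 2.3]
gripper_width: 27.6
time_s: 10.65
ee_pos: [614.1, -94.4, 83.0]
ee_rot: [180.0, -0.1, 0.0]
force: [-0.5, 1.0, 3.8]
gripper_width: 28.2
t 10.65 pos [614.1 -94.4  83. ] rot [ 1.8e+02 -1.0e-01  0.0e+00] F [-0.5  1.   3.8] T [ 0.15 -0.03  0.08] w 28.2 q [-10.  28.  94.   0.  58.  80.]
```

```bash
python3 -m creep '{"offset":[[-0.01,0,0],[-0.025,0,0],[-0.025,0,0],[-0.0246,0.0537,0],[-0.0246,0.0537,0]],"rotation":[[0,0,0],[0,0,0],[0,0,0],[0,0,0],[0,0,0]]}';python3 -m creep '{"offset":[[-0.0246,0.0537,0],[-0.0246,0.0537,0],[-0.0246,0.0537,0],[0,0,0.027],[0,0,0.027]],"rotation":[[0,0,0],[0,0,0],[0,0,0],[0,0,0],[0,0,0]]}'; python3 -m creep '{"offset":[[0,0,0],[0,0,0]],"rotation":[[0,0,0],[0,0,0]]}'; python3 -m creep '{"offset":[[0,0,0],[0,0,0],[0,0,-0.05],[0,0,-0.05],[0,0,0]],"rotation":[[0,0,0],[0,0,0],[0,0,0],[0,0,0],[0,0,0]]}' 0.6; python3 -c "
from h import *
st()
sc=grab_frame('scene');crop('scene',sc,110,120,430,380,2,'a7.png')"
```

```text
time_s: 11.28
ee_pos: [502.7, -202.3, 82.0]
ee_rot: [180.0, 0.1, 0.1]
force: [0.2, -1.2, 0.3]
gripper_width: 27.6
time_s: 11.9
ee_pos: [429.1, -363.4, 27.5]
ee_rot: [-180.0, 0.1, -0.1]
force: [-0.0, -0.4, -0.6]
gripper_width: 27.7
time_s: 12.15
ee_pos: [430.9, -363.0, 29.0]
ee_rot: [180.0, -0.0, 0.0]
force: [0.5, 0.7, -0.7]
gripper_width: 28.0
time_s: 12.78
ee_pos: [433.2, -364.9, 133.3]
ee_rot: [179.6, -0.5, 0.0]
force: [0.1, -0.0, -0.4]
gripper_width: 36.9
t 12.78 pos [ 433.2 -364.9  133.3] rot [179.6  -0.5   0. ] F [ 0.1 -0.  -0.4] T [-0.03 -0.06  0.01] w 36.9 q [-41.  21.  98.  -0.  60.  49.]
```

View pics/a7.png

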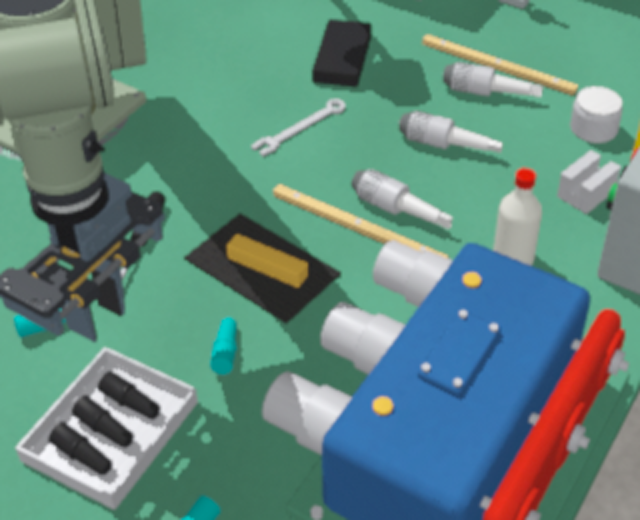

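All three plugs are in the tray; the chucks and bar have not moved. Next, chuck C (nearest the head).

```bash
python3 -m creep '{"offset":[[0.0128,-0.0564,0],[0.0128,-0.0564,0],[0.0128,-0.0564,0],[0.0128,-0.0564,0],[0.0128,-0.0564,0]],"rotation":[[0,0,0],[0,0,0],[0,0,0],[0,0,0],[0,0,0]]}' 0.2; python3 -m creep '{"offset":[[0.0128,-0.0564,0],[0.0128,-0.0564,0],[0.0128,-0.0564,0],[0,0,0.04],[0,0,0.035]],"rotation":[[0,0,0],[0,0,0],[0,0,0],[0,0,3.7],[0,0,0]]}';  python3 -c "
from h import *
st()
im=grab_frame('scene');crop('scene',im,220,120,430,280,3,'b1.png')"
```

```text
time_s: 13.45
ee_pos: [494.0, -78.9, 127.1]
ee_rot: [-180.0, 0.1, -0.0]
force: [1.1, -0.3, -0.1]
gripper_width: 73.0
time_s: 14.08
ee_pos: [531.9, 89.3, 51.1]
ee_rot: [180.0, 0.1, -3.6]
force: [0.3, -0.7, -0.8]
gripper_width: 73.0
t 14.07 pos [531.9  89.3  51.1] rot [ 1.8e+02  1.0e-01 -3.6e+00] F [ 0.3 -0.7 -0.8] T [ 0.06 -0.02 -0.  ] w 73.0 q [  8.  24. 107.  -0.  49. 102.]
```

View pics/b1.png

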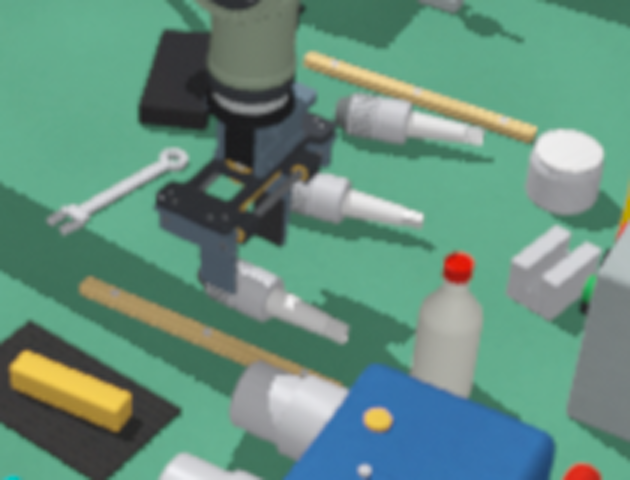

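```bash
python3 -m creep '{"offset":[[0,0,0.025],[0,0,0.0235],[0,0,0]],"rotation":[[0,0,0],[0,0,0],[0,0,0]]}'; python3 -m creep '{"offset":[[0,0,0],[0,0,0],[0,0,0],[0,0,0]],"rotation":[[0,0,0],[0,0,0],[0,0,0],[0,0,0]]}' 0.475 10; python3 -m creep '{"offset":[[0,-0.006,0],[0,-0.006,0],[0,-0.006,0],[0,-0.006,0],[0,-0.006,0]],"rotation":[[0,0,0],[0,0,0],[0,0,0],[0,0,0],[0,0,0]]}'; python3 -c "
from h import *
st()
im=grab_frame('scene');crop('scene',im,270,160,390,240,6,'b2.png')
im=grab_frame('top');crop('top',im,210,150,290,230,6,'b3.png')"
```

```text
time_s: 14.5
ee_pos: [531.1, 87.9, 3.2]
ee_rot: [179.9, 0.3, -3.7]
force: [-0.6, -0.1, -0.3]
gripper_width: 72.9
time_s: 15.0
ee_pos: [533.4, 88.3, 5.4]
ee_rot: [-180.0, -0.1, -3.7]
force: [-0.2, -0.4, 0.7]
gripper_width: 48.0
time_s: 15.62
ee_pos: [535.1, 118.7, 4.9]
ee_rot: [180.0, 0.0, -3.7]
force: [0.1, -0.9, -0.4]
gripper_width: 48.0
t 15.62 pos [535.1 118.7   4.9] rot [180.    0.   -3.7] F [ 0.1 -0.9 -0.4] T [-0.04 -0.05 -0.03] w 48.0 q [ 11.  28. 108.  -0.  43. 105.]
```

View pics/b2.png

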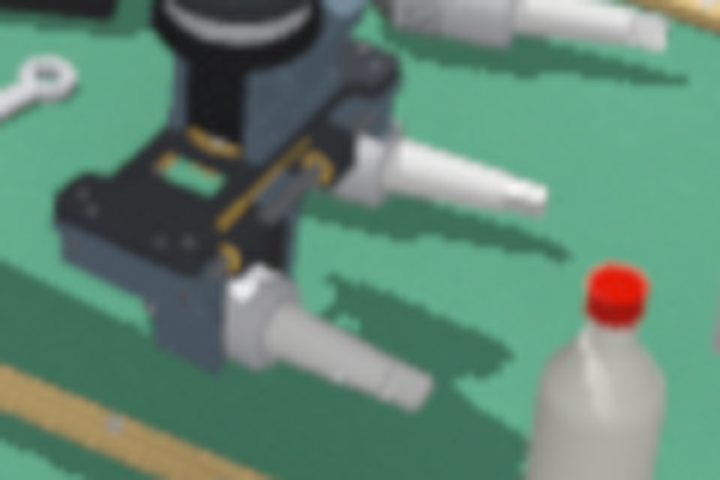

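View pics/b3.png

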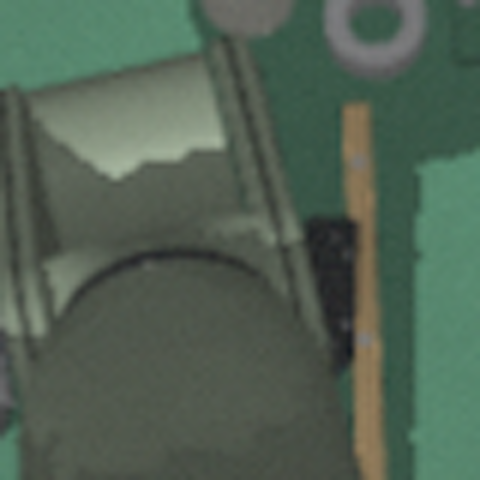

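```bash
python3 -m creep '{"offset":[[0,0,0],[0,0,0],[0,0,0]],"rotation":[[0,0,0],[0,0,0],[0,0,0]]}' 1 45; python3 -m creep '{"offset":[[0,0,-0.02],[0,0,-0.05],[0,0,-0.05],[0,0,0],[0,0,0]],"rotation":[[0,0,0],[0,0,0],[0,0,0],[0,0,0],[0,0,0]]}'; python3 -c "
from h import *
st()
im=grab_frame('scene');crop('scene',im,270,110,390,210,6,'b4.png')
im=grab_frame('top');crop('top',im,180,120,310,220,6,'b5.png')"
```

```text
time_s: 16.1
ee_pos: [535.2, 118.3, 5.0]
ee_rot: [-180.0, -0.0, -3.7]
force: [-0.0, 3.0, -0.5]
gripper_width: 43.5
time_s: 16.73
ee_pos: [533.4, 117.5, 123.2]
ee_rot: [179.9, 0.2, -3.7]
force: [0.3, 0.0, -5.3]
gripper_width: 43.4
t 16.73 pos [533.4 117.5 123.2] rot [179.9   0.2  -3.7] F [ 0.3  0.  -5.3] T [0.01 0.13 0.04] w 43.4 q [ 11.  20. 101.  -0.  59. 105.]
```

View pics/b4.png

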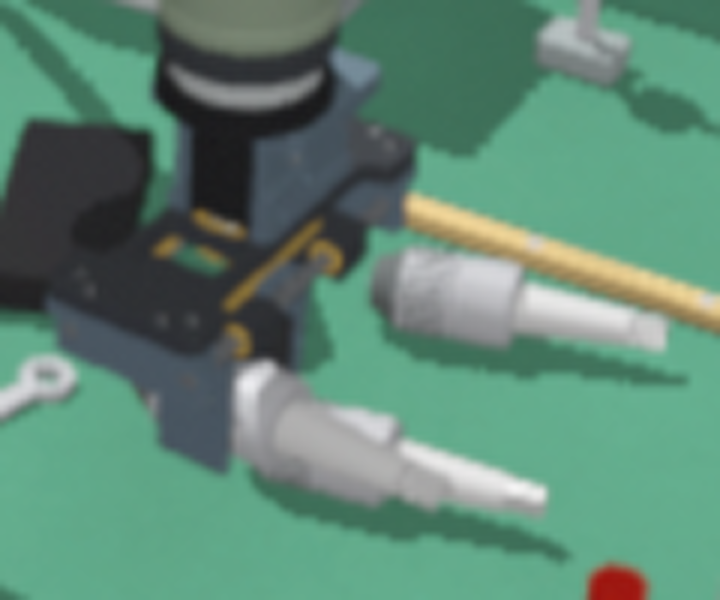

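View pics/b5.png

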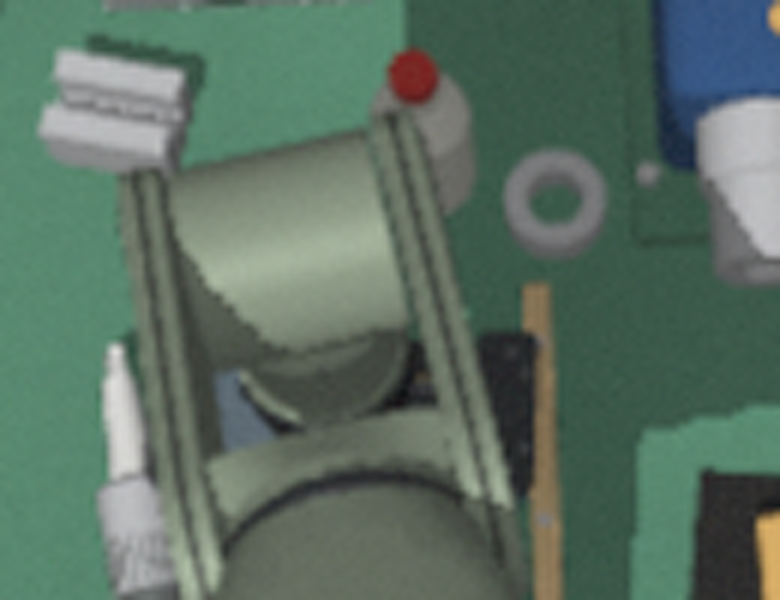

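```bash
python3 -m creep '{"offset":[[0,0,0],[-0.0076,0.0531,0],[-0.0076,0.0531,0],[-0.0076,0.0531,0],[-0.0075,0.0531,0]],"rotation":[[0,0,-3.7],[0,0,0],[0,0,0],[0,0,0],[0,0,0]]}'; python3 -m creep '{"offset":[[0,0,0.0205],[0,0,0.021],[0,0,0]],"rotation":[[0,0,0],[0,0,0],[0,0,0]]}'; python3 -c "
from h import *
st()
im=grab_frame('scene');crop('scene',im,220,200,340,300,6,'b6.png')
im=grab_frame('top');crop('top',im,260,120,370,220,7,'b7.png')"
```

```text
time_s: 17.45
ee_pos: [503.3, -95.6, 123.1]
ee_rot: [-180.0, 0.2, 0.0]
force: [0.1, -0.2, -5.2]
gripper_width: 43.2
time_s: 17.82
ee_pos: [502.1, -93.9, 80.5]
ee_rot: [-179.9, 0.4, -0.0]
force: [-0.8, -0.4, -5.2]
gripper_width: 43.5
t 17.82 pos [502.1 -93.9  80.5] rot [-179.9    0.4   -0. ] F [-0.8 -0.4 -5.2] T [ 0.04  0.08 -0.02] w 43.5 q [-12.  20. 109.  -0.  52.  78.]
```

View pics/b6.png

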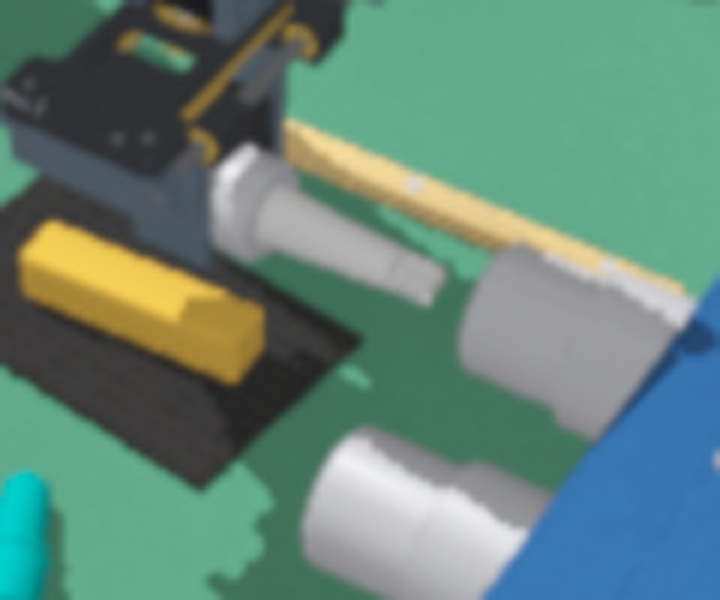

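View pics/b7.png

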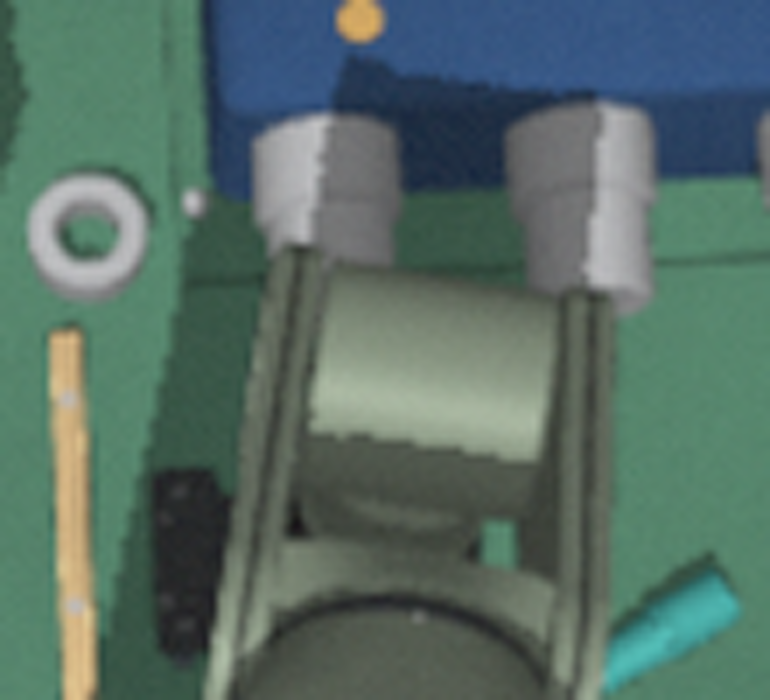

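```bash
python3 -m creep '{"offset":[[0.015,0,0],[0.015,0,0],[0.01,0,0],[0.01,0,0],[0,0,0]],"rotation":[[0,0,0],[0,0,0],[0,0,0],[0,0,0],[0,0,0]]}'; python3 -m creep '{"offset":[[0.008,0,0],[0.007,0,0],[0,0,0]],"rotation":[[0,0,0],[0,0,0],[0,0,0]]}';python3 -c "
from h import *
st()"
```

```text
time_s: 18.55
ee_pos: [555.7, -94.2, 83.4]
ee_rot: [180.0, -0.0, 0.0]
force: [-0.3, 1.2, -3.9]
gripper_width: 43.3
time_s: 18.92
ee_pos: [570.5, -94.3, 83.5]
ee_rot: [180.0, -0.0, 0.0]
force: [0.0, -0.3, -4.9]
gripper_width: 43.4
t 18.93 pos [570.5 -94.3  83.5] rot [180.  -0.   0.] F [ 0.  -0.3 -4.9] T [ 0.03  0.07 -0.01] w 43.4 q [-11.  25. 100.  -0.  55.  79.]
```

```bash
python3 -m creep '{"offset":[[0.004,0,0],[0.004,0,0],[0,0,0]],"rotation":[[0,0,0],[0,0,0],[0,0,0]]}'; python3 -m creep '{"offset":[[0.003,0,0],[0,0,0]],"rotation":[[0,0,0],[0,0,0]]}';python3 -m creep '{"offset":[[0.003,0,0],[0,0,0]],"rotation":[[0,0,0],[0,0,0]]}'
```

```text
time_s: 19.3
ee_pos: [578.2, -94.2, 83.5]
ee_rot: [180.0, -0.0, 0.0]
force: [-0.8, -0.0, -4.2]
gripper_width: 43.2
time_s: 19.55
ee_pos: [581.0, -94.2, 83.5]
ee_rot: [180.0, -0.0, 0.0]
force: [0.3, 0.4, -5.1]
gripper_width: 43.0
time_s: 19.8
ee_pos: [584.1, -94.2, 83.5]
ee_rot: [180.0, -0.0, 0.0]
force: [0.4, -1.1, -4.7]
gripper_width: 43.3
```

```bash
for k in 1; do python3 -m creep '{"offset":[[0.002,0,0],[0,0,0]],"rotation":[[0,0,0],[0,0,0]]}';python3 -m creep '{"offset":[[0.002,0,0],[0,0,0]],"rotation":[[0,0,0],[0,0,0]]}';python3 -m creep '{"offset":[[0.001,0,0],[0,0,0]],"rotation":[[0,0,0],[0,0,0]]}'; done
```

```text
time_s: 20.05
ee_pos: [586.0, -94.2, 83.5]
ee_rot: [180.0, -0.0, -0.0]
force: [0.2, -0.5, -4.2]
gripper_width: 43.4
time_s: 20.3
ee_pos: [588.0, -94.2, 83.5]
ee_rot: [180.0, -0.0, 0.0]
force: [0.0, -0.5, -4.5]
gripper_width: 43.1
time_s: 20.55
ee_pos: [588.9, -94.2, 83.4]
ee_rot: [180.0, -0.0, 0.0]
force: [0.1, 0.3, -4.0]
gripper_width: 42.9
```

```bash
python3 -m creep '{"offset":[[0.001,0,0],[0,0,0]],"rotation":[[0,0,0],[0,0,0]]}';python3 -m creep '{"offset":[[0.001,0,0],[0,0,0]],"rotation":[[0,0,0],[0,0,0]]}';python3 -c "
from h import *
im=grab_frame('scene');crop('scene',im,220,200,340,300,6,'b8.png')"
```

```text
time_s: 20.8
ee_pos: [589.9, -94.2, 83.5]
ee_rot: [180.0, -0.0, 0.0]
force: [0.0, -0.2, -5.1]
gripper_width: 43.8
time_s: 21.05
ee_pos: [590.9, -94.2, 83.5]
ee_rot: [180.0, -0.0, 0.0]
force: [-0.1, -0.1, -4.8]
gripper_width: 43.5
```

View pics/b8.png

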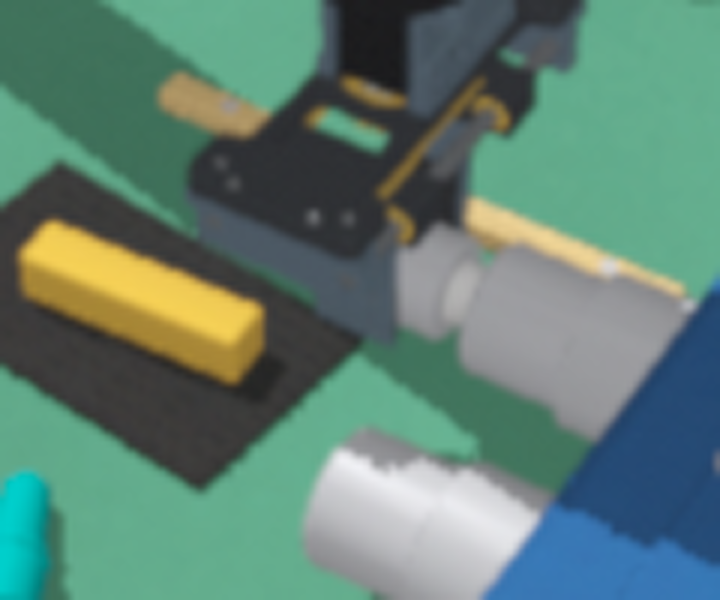

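```bash
python3 -m creep '{"offset":[[0.001,0,0],[0,0,0]],"rotation":[[0,0,0],[0,0,0]]}';python3 -m creep '{"offset":[[0.001,0,0],[0,0,0]],"rotation":[[0,0,0],[0,0,0]]}';python3 -m creep '{"offset":[[0.001,0,0],[0,0,0]],"rotation":[[0,0,0],[0,0,0]]}'
```

```text
time_s: 21.35
ee_pos: [591.7, -94.2, 83.4]
ee_rot: [180.0, 0.0, 0.0]
force: [-0.1, -0.1, -5.2]
gripper_width: 43.6
time_s: 21.6
ee_pos: [591.8, -94.2, 83.2]
ee_rot: [-180.0, 0.1, 0.0]
force: [-3.9, -0.7, -4.7]
gripper_width: 43.1
time_s: 21.85
ee_pos: [591.8, -94.1, 83.0]
ee_rot: [-180.0, 0.3, 0.0]
force: [-6.8, -0.6, -2.2]
gripper_width: 43.6
```

```bash
python3 -m creep '{"offset":[[-0.002,0,0],[0,0,0],[0,0,0]],"rotation":[[0,0,0],[0,0,0],[0,0,0]]}' 0.3; python3 -m creep '{"offset":[[0,0,-0.04],[0,0,-0.04],[-0.05,0,0],[-0.05,0,0],[0,0,0]],"rotation":[[0,0,0],[0,0,0],[0,0,0],[0,0,0],[0,0,0]]}'; python3 -c "
from h import *
st()
im=grab_frame('scene');crop('scene',im,220,200,340,300,6,'b9.png')
im=grab_frame('top');crop('top',im,130,110,400,260,3,'b10.png')"
```

```text
time_s: 22.22
ee_pos: [593.0, -94.3, 84.3]
ee_rot: [180.0, -0.2, 0.0]
force: [-0.2, -0.2, -0.9]
gripper_width: 63.9
time_s: 22.85
ee_pos: [488.7, -93.9, 163.8]
ee_rot: [-180.0, 0.1, -0.0]
force: [-0.2, 0.2, 0.1]
gripper_width: 64.1
t 22.85 pos [488.7 -93.9 163.8] rot [-1.8e+02  1.0e-01 -0.0e+00] F [-0.2  0.2  0.1] T [-0.05 -0.02 -0.02] w 64.1 q [-12.  14. 104.  -0.  62.  78.]
```

View pics/b9.png

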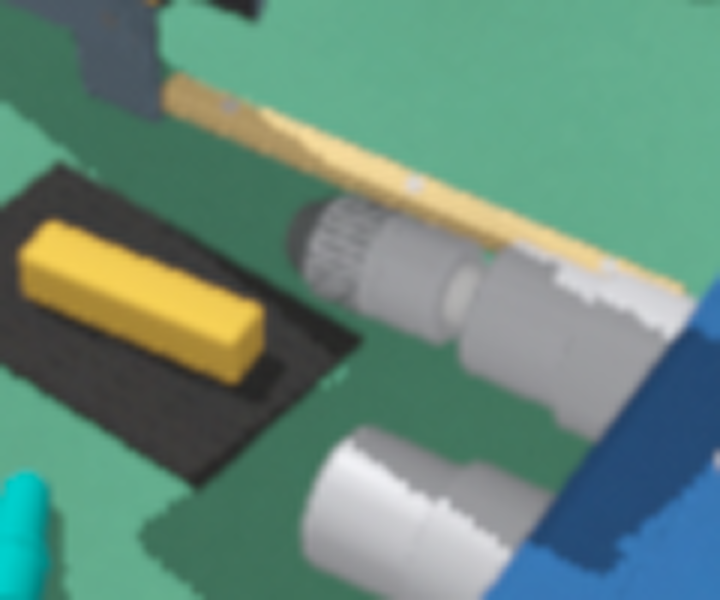

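View pics/b10.png

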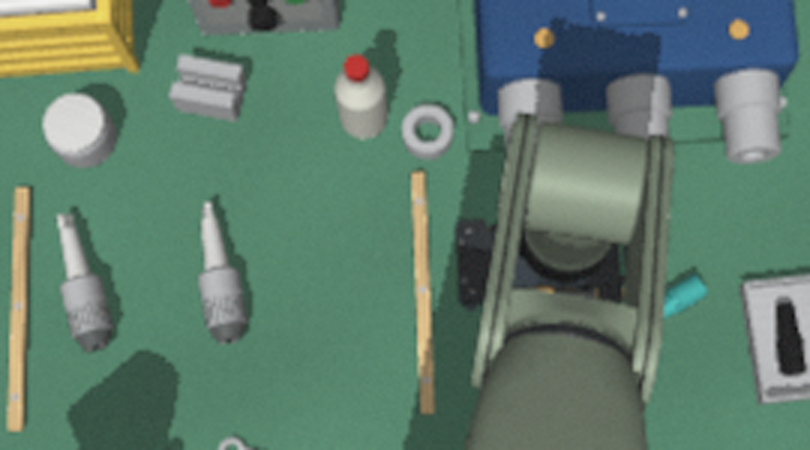

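Chuck C sits in spindle 1, barrel at about (400,280) in the crop with a small gap. B and A are unmoved. B next.

```bash
python3 - <<'E'
from chuck import *
im=grab_frame("top"); c,yaw,xs,w,m=axisof(im,"top",[525,243],yaw=.16); print(c.round(1),np.degrees(yaw).round(1)); report(im,"top",c,yaw)
E
python3 -m creep '{"offset":[[0.0055,-0.0562,0],[0.0055,-0.0562,0],[0.0055,-0.0562,0],[0.0055,-0.0562,0],[0.0055,-0.0562,0]],"rotation":[[0,0,0],[0,0,0],[0,0,0],[0,0,0],[0,0,0]]}' 0.2
```

```text
[525. 243.] 9.3
top e angle from level 7 -10:42.8(-0.3) 0:42.3(-0.3) 10:43.9(-0.0) 50:24.3(0.4) 60:22.5(0.3) 70:21.7(0.0) 80:20.6(0.3) 86:18.9(0.3) 90:17.5(0.3) 93:14.8(0.4) 96:12.9(0.7) 99:12.2(0.7) 102:12.3(0.4) 105:11.5(0.8)
time_s: 23.62
ee_pos: [521.0, 189.6, 163.4]
ee_rot: [-180.0, -0.1, 0.0]
force: [0.6, 0.3, 0.4]
gripper_width: 72.9
```

```bash
python3 -m creep '{"offset":[[0.0055,-0.0562,0],[0,0,0.05],[0,0,0.055],[0,0,0.0535],[0,0,0]],"rotation":[[0,0,0],[0,0,-9.4],[0,0,0],[0,0,0],[0,0,0]]}';  python3 -m creep '{"offset":[[0,0,0],[0,0,0],[0,0,0],[0,0,0],[0,0.005,0]],"rotation":[[0,0,0],[0,0,0],[0,0,0],[0,0,0],[0,0,0]]}' 0.475 10; python3 -m creep '{"offset":[[0,0.0055,0],[0,0.0055,0],[0,0.0055,0],[0,0.005,0],[0,0,0]],"rotation":[[0,0,0],[0,0,0],[0,0,0],[0,0,0],[0,0,0]]}'
```

```text
time_s: 24.25
ee_pos: [526.5, 244.2, 3.2]
ee_rot: [-180.0, -0.0, 9.4]
force: [1.1, -0.3, -0.3]
gripper_width: 73.1
time_s: 24.88
ee_pos: [525.8, 238.5, 5.2]
ee_rot: [-180.0, -0.0, 9.4]
force: [0.7, 0.6, -0.1]
gripper_width: 47.9
time_s: 25.5
ee_pos: [529.2, 216.3, 4.9]
ee_rot: [180.0, 0.0, 9.4]
force: [-0.1, 0.6, 0.2]
gripper_width: 47.8
```

```bash
python3 -m creep '{"offset":[[0,0,0],[0,0,0],[0,0,0]],"rotation":[[0,0,0],[0,0,0],[0,0,0]]}' 1 45; python3 -m creep '{"offset":[[0,0,-0.02],[0,0,-0.05],[0,0,-0.05],[0,0,-0.035],[0,0,0]],"rotation":[[0,0,0],[0,0,0],[0,0,0],[0,0,0],[0,0,0]]}'; python3 -c "
from h import *
st()
im=grab_frame('scene');crop('scene',im,270,90,390,190,6,'c1.png')"
```

```text
time_s: 25.88
ee_pos: [529.1, 216.5, 4.9]
ee_rot: [180.0, 0.0, 9.4]
force: [0.4, -3.2, 1.3]
gripper_width: 43.1
time_s: 26.5
ee_pos: [530.1, 217.9, 161.5]
ee_rot: [-179.9, -0.3, 9.4]
force: [-0.1, 0.7, -5.3]
gripper_width: 43.4
t 26.50 pos [530.1 217.9 161.5] rot [-179.9   -0.3    9.4] F [-0.1  0.7 -5.3] T [-0.    0.03  0.01] w 43.4 q [ 21.  20.  95.   0.  65. 102.]
```

View pics/c1.png

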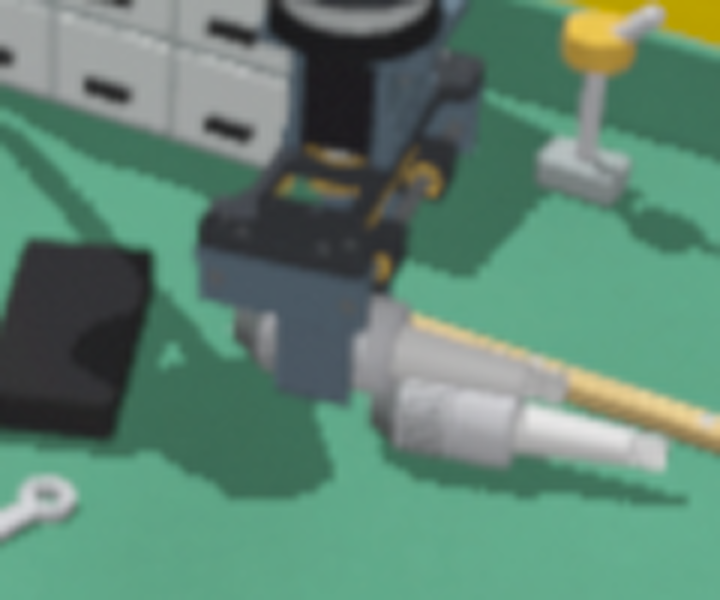

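```bash
python3 -m creep '{"offset":[[0,0,0],[-0.0035,0.0609,0],[-0.0035,0.0609,0],[-0.0035,0.0609,0],[-0.0035,0.0609,0]],"rotation":[[0,0,9.4],[0,0,0],[0,0,0],[0,0,0],[0,0,0]]}'; python3 -m creep '{"offset":[[-0.0035,0.0609,0],[-0.0035,0.0609,0],[-0.0035,0.0609,0],[0,0,0.036],[0,0,0.0405]],"rotation":[[0,0,0],[0,0,0],[0,0,0],[0,0,0],[0,0,0]]}'; python3 -m creep '{"offset":[[0,0,0],[0,0,0]],"rotation":[[0,0,0],[0,0,0]]}'; python3 -c "
from h import *
st()
im=grab_frame('scene');crop('scene',im,190,200,310,300,6,'c2.png')"
```

```text
time_s: 27.18
ee_pos: [512.8, -28.1, 156.6]
ee_rot: [-180.0, 0.3, 0.0]
force: [1.1, -0.0, -6.4]
gripper_width: 43.2
time_s: 27.8
ee_pos: [502.7, -209.6, 79.8]
ee_rot: [-179.9, 0.2, -0.1]
force: [0.1, -0.4, -6.1]
gripper_width: 43.1
time_s: 28.05
ee_pos: [504.9, -209.2, 83.2]
ee_rot: [-180.0, 0.0, 0.0]
force: [-0.2, -0.6, -6.4]
gripper_width: 43.2
t 28.05 pos [ 504.9 -209.2   83.2] rot [-180.    0.    0.] F [-0.2 -0.6 -6.4] T [ 0.03  0.03 -0.02] w 43.2 q [-24.  22. 104.   0.  54.  66.]
```

View pics/c2.png

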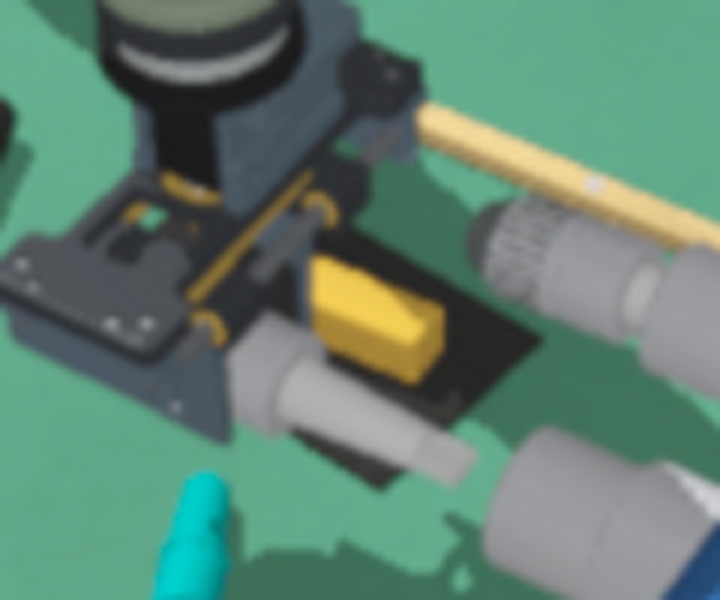

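```bash
python3 - <<'E'
from chuck import *
sc=grab_frame("scene"); cv2.imwrite("pics/scB.png",sc[:,:,::-1])
ax=np.array([1.,0,0])
for c3 in ([505,-209.2,100.5],):
    for x in (60,70,80,86,93,96,99,102,105):
        w,m,e=chordw(sc,"scene",np.array(c3,float),ax,x,half=16); print(x,round(w,1),round(m,1))
    print(np.degrees(np.arctan2(e[2],e[1])))
p=proj("scene",[505+95,-209.2,100.5]).astype(int); crop("scene",sc,p[0]-18,p[1]-14,p[0]+18,p[1]+14,20,"c3.png")
E
```

```text
60 32.1 -0.0
70 32.2 0.0
80 32.3 -0.0
86 26.3 -2.9
93 23.6 -4.3
96 20.3 -3.1
99 17.2 -1.1
102 16.4 -0.9
105 16.2 -0.9
35.940939790033795
```

View pics/c3.png

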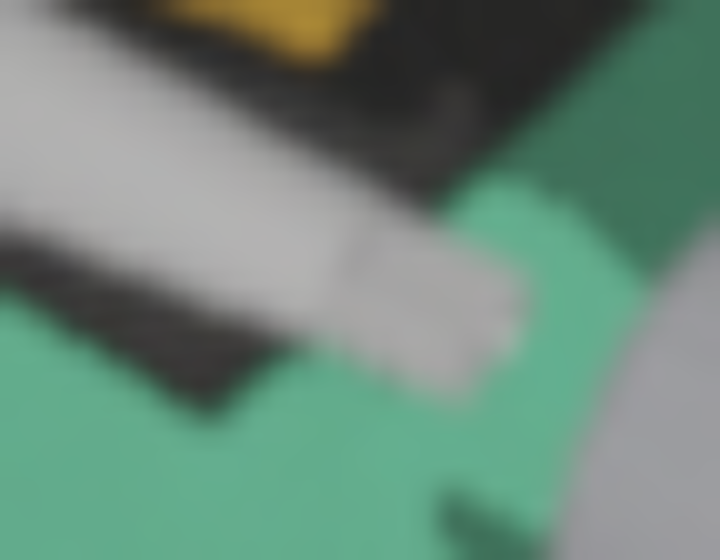

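```bash
python3 -m creep '{"offset":[[0,-0.0021,0],[0.015,0,0],[0.015,0,0],[0.01,0,0],[0.01,0,0]],"rotation":[[7,0,0],[0,0,0],[0,0,0],[0,0,0],[0,0,0]]}'; python3 -m creep '{"offset":[[0.01,0,0],[0.009,0,0],[0.004,0,0],[0,0,0]],"rotation":[[0,0,0],[0,0,0],[0,0,0],[0,0,0]]}';python3 -m creep '{"offset":[[0.004,0,0],[0,0,0]],"rotation":[[0,0,0],[0,0,0]]}';python3 -m creep '{"offset":[[0.003,0,0],[0,0,0]],"rotation":[[0,0,0],[0,0,0]]}';python3 -m creep '{"offset":[[0.002,0,0],[0,0,0]],"rotation":[[0,0,0],[0,0,0]]}'
```

```text
time_s: 28.78
ee_pos: [555.5, -206.7, 83.4]
ee_rot: [-173.0, 0.0, 0.1]
force: [0.6, 0.4, -6.2]
gripper_width: 43.6
time_s: 29.28
ee_pos: [577.7, -207.3, 83.3]
ee_rot: [-173.0, 0.0, 0.0]
force: [0.4, -0.3, -6.1]
gripper_width: 43.4
time_s: 29.52
ee_pos: [581.8, -207.4, 83.5]
ee_rot: [-173.0, -0.0, -0.0]
force: [-0.3, -0.2, -6.0]
gripper_width: 43.2
time_s: 29.78
ee_pos: [584.9, -207.4, 83.5]
ee_rot: [-173.0, -0.0, 0.0]
force: [-0.3, 0.2, -6.2]
gripper_width: 42.9
time_s: 30.02
ee_pos: [586.8, -207.3, 83.5]
ee_rot: [-173.0, -0.0, 0.0]
force: [-0.1, -0.4, -6.0]
gripper_width: 43.3
```

```bash
python3 -m creep '{"offset":[[0.002,0,0],[0,0,0]],"rotation":[[0,0,0],[0,0,0]]}';python3 -m creep '{"offset":[[0.0015,0,0],[0,0,0]],"rotation":[[0,0,0],[0,0,0]]}';python3 -m creep '{"offset":[[0.0015,0,0],[0,0,0]],"rotation":[[0,0,0],[0,0,0]]}';python3 -m creep '{"offset":[[0.0015,0,0],[0,0,0]],"rotation":[[0,0,0],[0,0,0]]}'
```

```text
time_s: 30.28
ee_pos: [588.9, -207.4, 83.5]
ee_rot: [-173.0, -0.0, 0.0]
force: [0.4, 0.1, -5.1]
gripper_width: 43.8
time_s: 30.52
ee_pos: [590.3, -207.4, 83.4]
ee_rot: [-173.0, -0.0, 0.0]
force: [-0.3, -0.5, -5.5]
gripper_width: 43.1
time_s: 30.78
ee_pos: [591.8, -207.3, 83.5]
ee_rot: [-173.0, -0.0, 0.0]
force: [-0.5, 0.7, -5.8]
gripper_width: 42.9
time_s: 31.02
ee_pos: [592.6, -207.3, 83.3]
ee_rot: [-173.0, 0.1, 0.0]
force: [-2.3, -0.6, -5.2]
gripper_width: 43.4
```

```bash
python3 -m creep '{"offset":[[0.0015,0,0],[0,0,0]],"rotation":[[0,0,0],[0,0,0]]}';python3 -c "
from h import *
st()
im=grab_frame('scene');cv2.imwrite('pics/scB2.png',im[:,:,::-1]);crop('scene',im,190,200,330,300,5,'c4.png')"
```

```text
time_s: 31.28
ee_pos: [592.6, -207.2, 83.1]
ee_rot: [-173.0, 0.3, 0.0]
force: [-5.6, -1.2, -3.8]
gripper_width: 43.1
t 31.27 pos [ 592.6 -207.2   83.1] rot [-173.     0.3    0. ] F [-5.6 -1.2 -3.8] T [-0.26  0.91  0.06] w 43.1 q [-24.  30.  90.   7.  62.  63.]
```

View pics/c4.png

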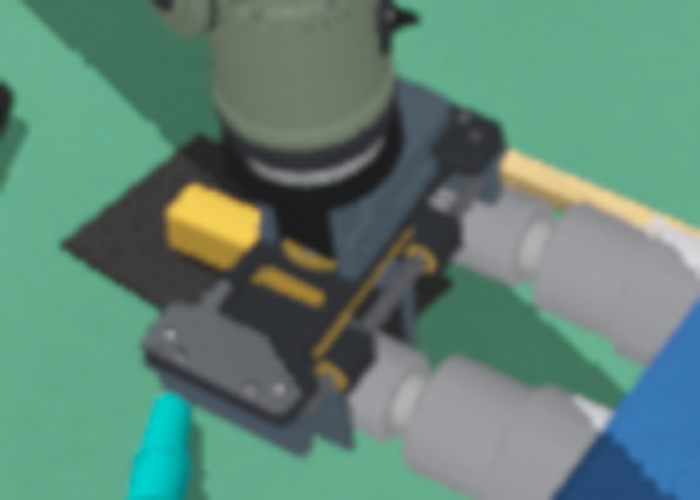

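```bash
python3 -m creep '{"offset":[[-0.002,0,0],[0,0,0],[0,0,0],[0,0.0021,0],[0,0,0]],"rotation":[[0,0,0],[0,0,0],[0,0,0],[-7,0,0],[0,0,0]]}' 0.3; python3 -m creep '{"offset":[[0,0,-0.04],[0,0,-0.04],[-0.05,0,0],[-0.05,0,0],[0,0,0]],"rotation":[[0,0,0],[0,0,0],[0,0,0],[0,0,0],[0,0,0]]}'; python3 - <<'E'
from chuck import *
st()
sc=grab_frame('scene');cv2.imwrite('pics/sc5.png',sc[:,:,::-1]);crop('scene',sc,190,200,330,300,5,'c5.png')
im=grab_frame('top');cv2.imwrite('pics/top5.png',im[:,:,::-1]);crop('top',im,130,110,400,260,3,'c6.png')
c,yaw,xs,w,m=axisof(im,"top",[523,390],yaw=.25); print(c.round(1),np.degrees(yaw).round(1)); report(im,"top",np.array([522.9,389.7]),np.radians(14.3))
E
```

```text
time_s: 31.95
ee_pos: [593.1, -207.8, 83.8]
ee_rot: [-180.0, -0.1, 0.2]
force: [-0.5, 0.0, -0.0]
gripper_width: 64.0
time_s: 32.58
ee_pos: [489.5, -209.2, 163.5]
ee_rot: [-179.9, 0.1, -0.1]
force: [1.0, 0.8, 0.1]
gripper_width: 64.0
t 32.58 pos [ 489.5 -209.2  163.5] rot [-1.799e+02  1.000e-01 -1.000e-01] F [1.  0.8 0.1] T [ 0.08 -0.01  0.01] w 64.0 q [-24.  17. 100.   0.  64.  66.]
[523.1 389.7] 14.4
top e angle from level 11 -10:43.6(-0.2) 0:43.2(0.1) 10:44.3(-0.3) 50:23.4(0.3) 60:22.4(-0.2) 70:20.5(0.0) 80:20.2(-0.0) 86:19.0(0.2) 90:17.9(0.6) 93:17.0(0.4) 96:17.3(0.0) 99:17.6(0.0) 102:17.7(0.4) 105:16.4(0.3)
```

View pics/c5.png

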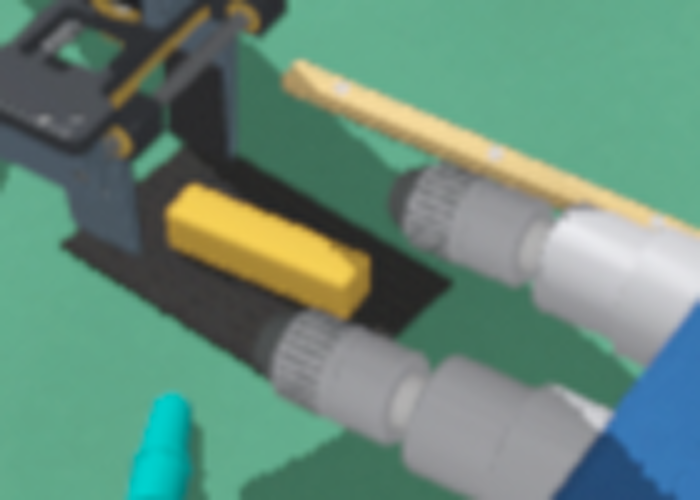

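View pics/c6.png

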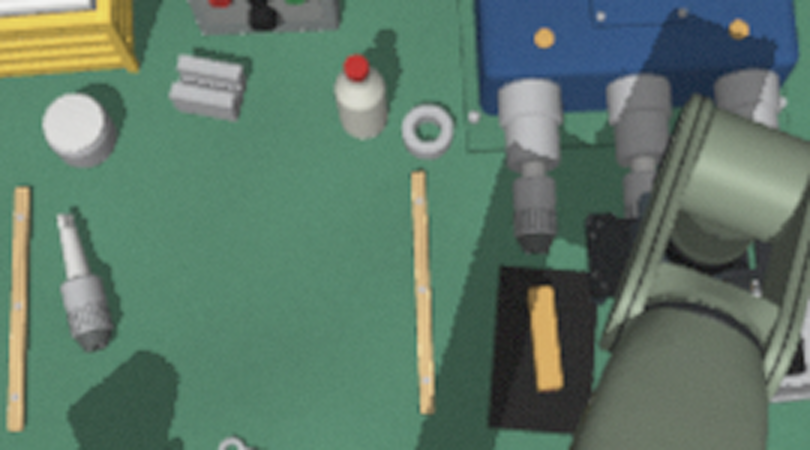

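```bash
python3 - <<'E'
from chuck import *
sc=cv2.imread('pics/sc5.png')[:,:,::-1]
y=np.radians(14.3); ax=np.array([np.cos(y),np.sin(y),0]); c3=np.array([522.9,389.7,22])
for x in (60,70,80,86,93,96,99,102,105):
    w,m,e=chordw(sc,"scene",c3,ax,x,half=14); print(x,round(w,1),round(m,1),end=' ; ')
p=proj("scene",c3+ax*92).astype(int); crop("scene",sc,p[0]-15,p[1]-12,p[0]+15,p[1]+12,20,"d0.png")
im=cv2.imread('pics/top5.png')[:,:,::-1]; p=proj("top",c3+ax*92).astype(int); crop("top",im,p[0]-12,p[1]-12,p[0]+12,p[1]+12,20,"d1.png")
cv2.imwrite("pics/d01.png",cv2.resize(np.hstack([cv2.imread("pics/d0.png"),cv2.imread("pics/d1.png")]),None,fx=.7,fy=.7))
E
```

```text
60 22.8 -1.6 ; 70 21.3 -1.9 ; 80 20.7 -2.2 ; 86 20.7 -2.3 ; 93 19.0 -2.2 ; 96 19.1 -2.5 ; 99 19.6 -2.7 ; 102 20.1 -2.5 ; 105 19.9 -2.4 ;
```

View pics/d01.png

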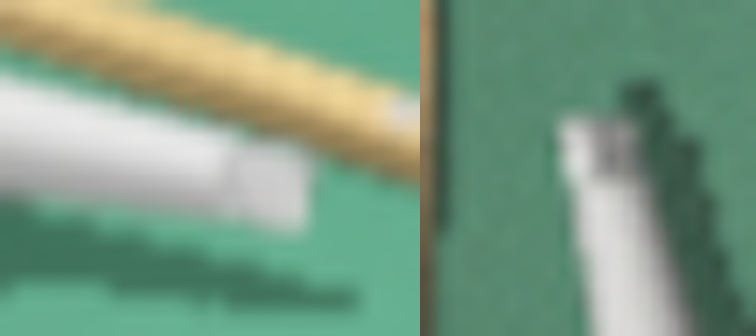

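```bash
python3 -m creep '{"offset":[[0.003,-0.0599,0],[0.003,-0.0599,0],[0.003,-0.0599,0],[0.003,-0.0599,0],[0.003,-0.0599,0]],"rotation":[[0,0,0],[0,0,0],[0,0,0],[0,0,0],[0,0,0]]}' 0.2; python3 -m creep '{"offset":[[0.003,-0.0599,0],[0.003,-0.0599,0],[0.003,-0.0599,0],[0.003,-0.0599,0],[0.003,-0.0599,0]],"rotation":[[0,0,0],[0,0,0],[0,0,0],[0,0,0],[0,0,0]]}'; python3 -m creep '{"offset":[[0,0,0.05],[0,0,0.05],[0,0,0.03],[0,0,0],[0,0,0]],"rotation":[[0,0,-7.2],[0,0,-7.2],[0,0,0],[0,0,0],[0,0,0]]}'; python3 -c "
from h import *
st()"
```

```text
time_s: 33.3
ee_pos: [509.5, 92.8, 163.4]
ee_rot: [-179.9, -0.1, 0.0]
force: [0.9, 0.3, -0.1]
gripper_width: 72.9
time_s: 33.92
ee_pos: [523.6, 393.1, 163.0]
ee_rot: [-179.9, -0.0, 0.1]
force: [1.5, -0.1, 0.2]
gripper_width: 73.2
time_s: 34.55
ee_pos: [524.1, 390.9, 34.3]
ee_rot: [-179.9, -0.1, 14.4]
force: [0.4, 0.1, 0.3]
gripper_width: 73.3
t 34.55 pos [524.1 390.9  34.3] rot [-1.799e+02 -1.000e-01  1.440e+01] F [0.4 0.1 0.3] T [0.03 0.02 0.  ] w 73.3 q [ 36.  34.  92.   0.  54. 111.]
```

```bash
python3 -m creep '{"offset":[[0,0,0.015],[0,0,0.0135],[0,0,0],[0,0,0]],"rotation":[[0,0,0],[0,0,0],[0,0,0],[0,0,0]]}'; python3 -m creep '{"offset":[[0,0,0],[0,0,0],[0,0,0],[0,0,0],[0,-0.005,0]],"rotation":[[0,0,0],[0,0,0],[0,0,0],[0,0,0],[0,0,0]]}' 0.475 10; python3 -m creep '{"offset":[[0,-0.0055,0],[0,-0.0055,0],[0,0,0]],"rotation":[[0,0,0],[0,0,0],[0,0,0]]}';  python3 -m creep '{"offset":[[0,0,0],[0,0,0],[0,0,0]],"rotation":[[0,0,0],[0,0,0],[0,0,0]]}' 1 45; python3 -m creep '{"offset":[[0,0,-0.02],[0,0,-0.05],[0,0,-0.05],[0,0,-0.035],[0,0,0]],"rotation":[[0,0,0],[0,0,0],[0,0,0],[0,0,0],[0,0,0]]}'
```

```text
time_s: 35.05
ee_pos: [522.7, 389.6, 4.7]
ee_rot: [-180.0, -0.0, 14.4]
force: [0.2, -0.5, -0.5]
gripper_width: 73.2
time_s: 35.67
ee_pos: [521.5, 394.1, 4.7]
ee_rot: [180.0, 0.0, 14.4]
force: [0.5, -0.9, 0.4]
gripper_width: 47.8
time_s: 36.05
ee_pos: [518.4, 405.8, 4.6]
ee_rot: [-180.0, -0.0, 14.4]
force: [-0.0, -1.5, -0.4]
gripper_width: 48.1
time_s: 36.42
ee_pos: [518.6, 405.5, 4.7]
ee_rot: [-180.0, -0.0, 14.4]
force: [-0.7, 2.4, -0.2]
gripper_width: 43.4
time_s: 37.05
ee_pos: [519.8, 405.3, 161.6]
ee_rot: [-179.9, -0.2, 14.4]
force: [0.2, 1.2, -6.5]
gripper_width: 43.4
```

```bash
python3 -m creep '{"offset":[[0,0,0],[0,0,0],[-0.0011,0.0608,0],[-0.0011,0.0608,0],[-0.0011,0.0608,0]],"rotation":[[0,0,7.2],[0,0,7.2],[0,0,0],[0,0,0],[0,0,0]]}'; python3 -m creep '{"offset":[[-0.0011,0.0608,0],[-0.0011,0.0608,0],[-0.0011,0.0608,0],[-0.0011,0.0608,0],[-0.0011,0.0608,0]],"rotation":[[0,0,0],[0,0,0],[0,0,0],[0,0,0],[0,0,0]]}'; python3 -m creep '{"offset":[[-0.0011,0.0608,0],[-0.0011,0.0608,0],[-0.0011,0.0608,0],[-0.0011,0.0608,0],[0,0,0]],"rotation":[[0,0,0],[0,0,0],[0,0,0],[0,0,0],[0,0,0]]}'; python3 - <<'E'
from chuck import *
st()
sc=grab_frame('scene');cv2.imwrite('pics/sc6.png',sc[:,:,::-1]);crop('scene',sc,150,220,300,330,5,'d2.png')
E
```

```text
time_s: 37.67
ee_pos: [513.2, 219.9, 156.1]
ee_rot: [179.8, 0.3, 0.0]
force: [0.9, -0.3, -5.1]
gripper_width: 43.5
time_s: 38.3
ee_pos: [507.5, -83.2, 156.7]
ee_rot: [-180.0, 0.3, 0.0]
force: [1.0, 0.2, -4.8]
gripper_width: 43.2
time_s: 38.92
ee_pos: [503.3, -328.3, 156.0]
ee_rot: [-180.0, 0.3, -0.3]
force: [-0.1, 0.3, -6.9]
gripper_width: 43.0
t 38.92 pos [ 503.3 -328.3  156. ] rot [-180.     0.3   -0.3] F [-0.1  0.3 -6.9] T [ 0.1   0.03 -0.04] w 43.0 q [-34.  23.  91.  -0.  66.  56.]
```

View pics/d2.png

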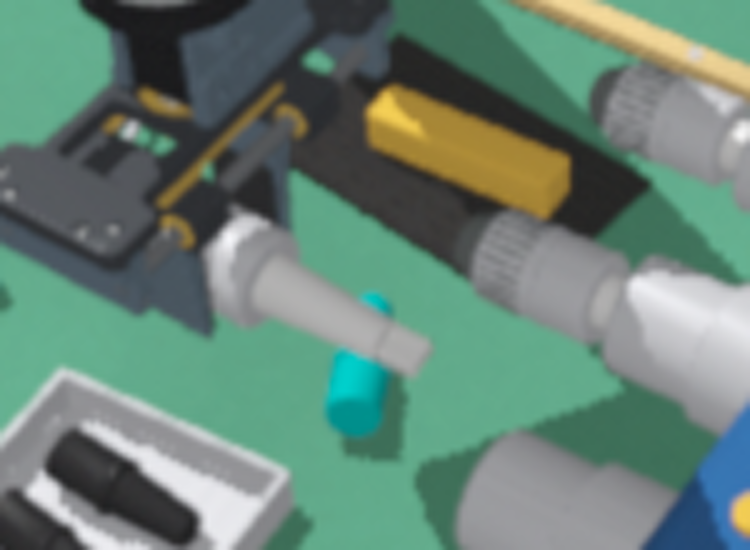

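```bash
python3 -m creep '{"offset":[[0,0,0],[0,0,0]],"rotation":[[0,0,0],[0,0,0]]}'; python3 - <<'E'
from chuck import *
s=st()
sc=grab_frame('scene')
c3=s["ee_pos"]+[0,0,17.]; ax=np.array([1.,0,0])
for x in (86,93,96,99,102,105):
    w,m,e=chordw(sc,"scene",c3,ax,x,half=15); print(x,round(w,1),round(m,1),end=' ; ')
print(np.degrees(np.arctan2(e[2],e[1])))
p=proj("scene",c3+ax*95).astype(int); crop("scene",sc,p[0]-15,p[1]-13,p[0]+15,p[1]+13,20,"d3.png")
E
```

```text
time_s: 39.22
ee_pos: [505.2, -323.0, 158.9]
ee_rot: [-179.9, 0.1, 0.1]
force: [0.9, 0.3, -4.3]
gripper_width: 43.4
t 39.23 pos [ 505.2 -323.   158.9] rot [-1.799e+02  1.000e-01  1.000e-01] F [ 0.9  0.3 -4.3] T [0.01 0.04 0.02] w 43.4 q [-34.  23.  91.   0.  66.  56.]
86 17.1 -0.7 ; 93 17.9 -0.5 ; 96 17.3 -0.5 ; 99 17.2 -0.7 ; 102 16.7 -0.9 ; 105 16.6 -0.8 ; 33.26005829361777
```

View pics/d3.png

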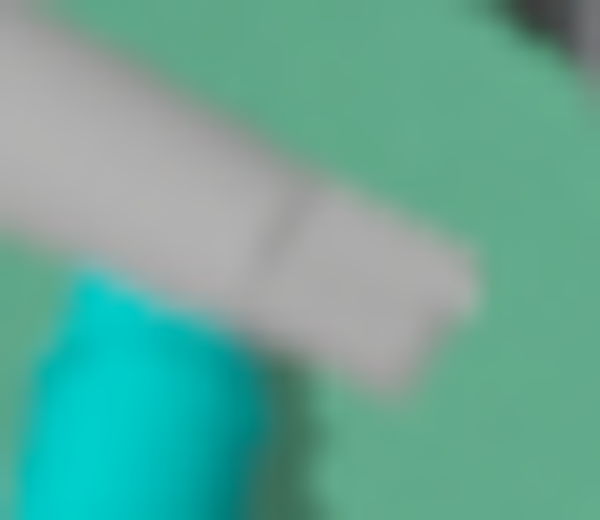

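```bash
python3 - <<'E'
from chuck import *
c3=np.array([505.2,-323.8,176.]); ax=np.array([1.,0,0])
p=proj("scene",np.array([505.2,-323,175.9])+ax*95).astype(int)
for phi in(-25,-13,0,13,26,40):
    f=np.radians(phi); y=np.array([0,np.cos(f),np.sin(f)]); z=np.array([0,-np.sin(f),np.cos(f)])
    print(phi,[tuple(((proj("scene",c3+ax*108+y*a*8+z*b*4)-p+[15,13]+.5)*20).round(0)) for a,b in((1,1),(1,-1),(-1,-1),(-1,1))], ((proj("scene",c3+ax*90)-p+[15,13]+.5)*20).round(0))
E
```

```text
-25 [(np.float64(470.0), np.float64(278.0)), (np.float64(455.0), np.float64(346.0)), (np.float64(369.0), np.float64(397.0)), (np.float64(385.0), np.float64(329.0))] [277. 266.]
-13 [(np.float64(468.0), np.float64(268.0)), (np.float64(461.0), np.float64(329.0)), (np.float64(372.0), np.float64(407.0)), (np.float64(378.0), np.float64(346.0))] [277. 266.]
0 [(np.float64(463.0), np.float64(260.0)), (np.float64(467.0), np.float64(311.0)), (np.float64(377.0), np.float64(414.0)), (np.float64(372.0), np.float64(364.0))] [277. 266.]
13 [(np.float64(456.0), np.float64(257.0)), (np.float64(470.0), np.float64(295.0)), (np.float64(384.0), np.float64(418.0)), (np.float64(369.0), np.float64(380.0))] [277. 266.]
26 [(np.float64(447.0), np.float64(257.0)), (np.float64(470.0), np.float64(280.0)), (np.float64(393.0), np.float64(417.0)), (np.float64(369.0), np.float64(395.0))] [277. 266.]
40 [(np.float64(436.0), np.float64(262.0)), (np.float64(468.0), np.float64(268.0)), (np.float64(404.0), np.float64(412.0)), (np.float64(372.0), np.float64(407.0))] [277. 266.]
```

```bash
python3 -m creep '{"offset":[[0,0.0014,0.035],[0,0,0.041],[0,0,0],[0.015,0,0],[0.015,0,0]],"rotation":[[0,0,0],[0,0,0],[0,0,0],[0,0,0],[0,0,0]]}'; python3 -m creep '{"offset":[[0.01,0,0],[0.01,0,0],[0.01,0,0],[0.008,0,0],[0,0,0]],"rotation":[[0,0,0],[0,0,0],[0,0,0],[0,0,0],[0,0,0]]}';python3 -m creep '{"offset":[[0.004,0,0],[0,0,0]],"rotation":[[0,0,0],[0,0,0]]}';python3 -m creep '{"offset":[[0.004,0,0],[0,0,0]],"rotation":[[0,0,0],[0,0,0]]}';python3 -m creep '{"offset":[[0.002,0,0],[0,0,0]],"rotation":[[0,0,0],[0,0,0]]}'
```

```text
time_s: 39.9
ee_pos: [538.4, -326.7, 86.2]
ee_rot: [179.8, -0.3, 0.0]
force: [0.1, -0.4, -4.9]
gripper_width: 43.5
time_s: 40.52
ee_pos: [574.0, -325.7, 83.5]
ee_rot: [-180.0, -0.0, 0.0]
force: [-0.5, 0.1, -6.1]
gripper_width: 43.7
time_s: 40.78
ee_pos: [577.4, -325.6, 83.6]
ee_rot: [-180.0, 0.0, 0.0]
force: [0.3, 0.7, -5.8]
gripper_width: 43.5
time_s: 41.02
ee_pos: [581.5, -325.5, 83.5]
ee_rot: [-180.0, 0.0, 0.0]
force: [-1.3, 1.8, -5.6]
gripper_width: 43.5
time_s: 41.28
ee_pos: [583.3, -325.5, 83.5]
ee_rot: [-180.0, 0.0, 0.0]
force: [-1.2, 3.1, -5.5]
gripper_width: 42.9
```

```bash
python3 -m creep '{"offset":[[0,-0.0012,0],[0,0,0]],"rotation":[[0,0,0],[0,0,0]]}';python3 -m creep '{"offset":[[0.002,0,0],[0,0,0]],"rotation":[[0,0,0],[0,0,0]]}';python3 -m creep '{"offset":[[0.002,0,0],[0,0,0]],"rotation":[[0,0,0],[0,0,0]]}';python3 -m creep '{"offset":[[0.0015,0,0],[0,0,0]],"rotation":[[0,0,0],[0,0,0]]}'
```

```text
time_s: 41.52
ee_pos: [583.7, -325.0, 83.8]
ee_rot: [180.0, -0.0, -0.0]
force: [-1.0, 1.6, -6.5]
gripper_width: 43.4
time_s: 41.78
ee_pos: [586.0, -325.0, 83.8]
ee_rot: [180.0, -0.1, -0.0]
force: [-0.4, 1.7, -5.7]
gripper_width: 43.3
time_s: 42.02
ee_pos: [587.9, -324.9, 83.8]
ee_rot: [180.0, -0.0, -0.0]
force: [0.3, 0.5, -6.4]
gripper_width: 43.4
time_s: 42.28
ee_pos: [589.2, -324.8, 83.7]
ee_rot: [180.0, -0.0, -0.0]
force: [-0.9, 0.8, -5.7]
gripper_width: 43.3
```

```bash
python3 -m creep '{"offset":[[0.0015,0,0],[0,0,0]],"rotation":[[0,0,0],[0,0,0]]}';python3 -m creep '{"offset":[[0.0015,0,0],[0,0,0]],"rotation":[[0,0,0],[0,0,0]]}';python3 -m creep '{"offset":[[0.001,0,0],[0,0,0]],"rotation":[[0,0,0],[0,0,0]]}';python3 -c "
from h import *
st()
im=grab_frame('scene');cv2.imwrite('pics/sc7.png',im[:,:,::-1]);crop('scene',im,180,230,330,350,5,'d4.png')"
```

```text
time_s: 42.52
ee_pos: [590.6, -324.7, 83.7]
ee_rot: [180.0, -0.0, 0.0]
force: [0.3, 1.5, -7.0]
gripper_width: 43.4
time_s: 42.78
ee_pos: [592.1, -324.6, 83.7]
ee_rot: [-180.0, -0.0, 0.0]
force: [-0.2, 0.6, -7.3]
gripper_width: 43.3
time_s: 43.02
ee_pos: [593.0, -324.6, 83.6]
ee_rot: [-180.0, 0.0, 0.0]
force: [-0.8, 1.8, -5.7]
gripper_width: 43.4
t 43.02 pos [ 593.  -324.6   83.6] rot [-180.    0.    0.] F [-0.8  1.8 -5.7] T [0.24 0.22 0.1 ] w 43.4 q [-30.  33.  85.   0.  62.  60.]
```

View pics/d4.png

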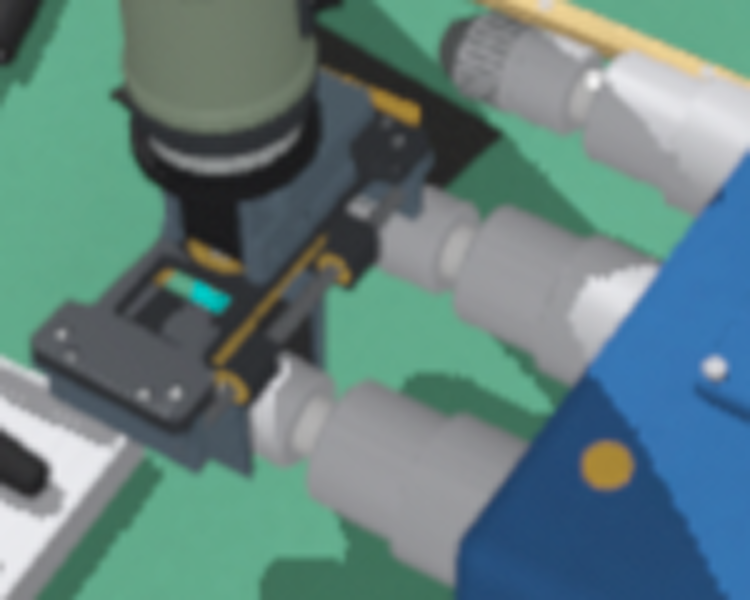

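```bash
python3 -m creep '{"offset":[[0.001,0,0],[0,0,0]],"rotation":[[0,0,0],[0,0,0]]}';python3 -m creep '{"offset":[[0.0015,0,0],[0,0,0]],"rotation":[[0,0,0],[0,0,0]]}'
```

```text
time_s: 43.32
ee_pos: [593.9, -324.6, 83.6]
ee_rot: [-180.0, 0.0, 0.0]
force: [-1.4, 1.7, -6.1]
gripper_width: 43.2
time_s: 43.58
ee_pos: [594.1, -324.6, 83.5]
ee_rot: [-180.0, 0.2, 0.0]
force: [-4.1, 1.8, -4.6]
gripper_width: 42.9
```

```bash
python3 -m creep '{"offset":[[-0.001,0,0],[0,0,0],[0,0,0]],"rotation":[[0,0,0],[0,0,0],[0,0,0]]}' 0.3; python3 -m creep '{"offset":[[0,0,-0.04],[0,0,-0.04],[-0.05,0,0],[-0.06,0,0],[-0.06,0,0]],"rotation":[[0,0,0],[0,0,0],[0,0,0],[0,0,0],[0,0,0]]}'; python3 - <<'E'
from chuck import *
st()
sc=grab_frame('scene');cv2.imwrite('pics/sc8.png',sc[:,:,::-1]);crop('scene',sc,180,210,330,330,5,'d5.png')
im=grab_frame('top');cv2.imwrite('pics/top8.png',im[:,:,::-1]);crop('top',im,280,110,430,260,4,'d6.png')
E
```

```text
time_s: 43.95
ee_pos: [595.6, -325.4, 84.9]
ee_rot: [179.9, -0.2, -0.0]
force: [0.7, -0.3, 0.6]
gripper_width: 63.6
time_s: 44.58
ee_pos: [423.4, -325.0, 164.4]
ee_rot: [179.9, -0.1, 0.0]
force: [0.7, -0.6, 0.4]
gripper_width: 63.9
t 44.58 pos [ 423.4 -325.   164.4] rot [ 1.799e+02 -1.000e-01  0.000e+00] F [ 0.7 -0.6  0.4] T [-0.01  0.04  0.01] w 63.9 q [-39.  17. 100.  -0.  64.  51.]
```

View pics/d5.png

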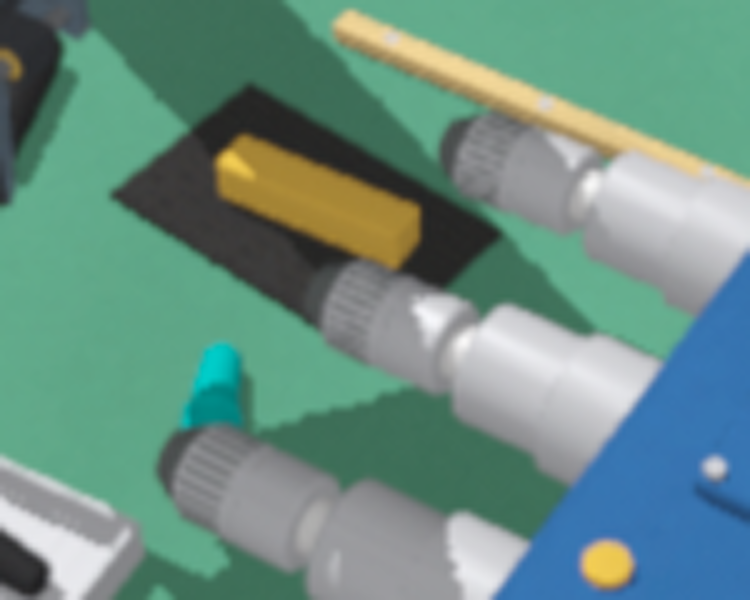

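View pics/d6.png

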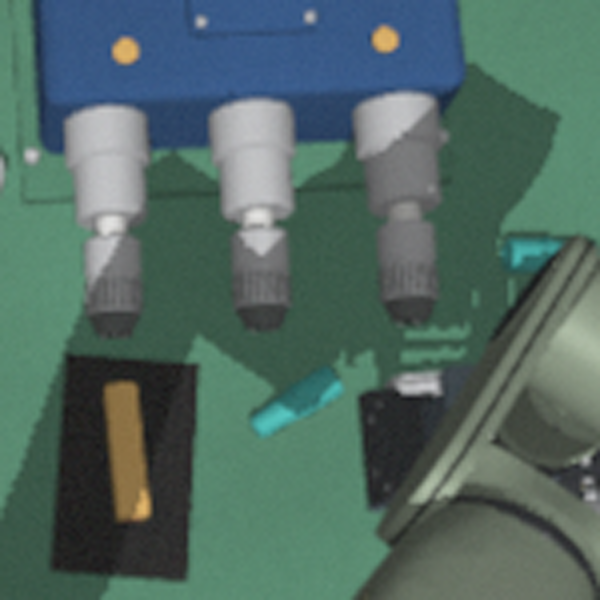

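All three are seated at a similar depth. Now the bar: it is on the mat at about (125,450) in the top crop.

```bash
python3 -m creep '{"offset":[[0.0108,-0.0559,0],[0.0108,-0.0559,0],[0.0108,-0.0559,0],[0.0108,-0.0559,0.04],[0,0,0.04]],"rotation":[[0,0,0],[0,0,0],[0,0,0],[0,0,0],[0,0,-2]]}' 0.3;  python3 -m creep '{"offset":[[0,0,0],[0,0,0]],"rotation":[[0,0,0],[0,0,0]]}'; python3 - <<'E'
from h import *
st()
sc=grab_frame('scene');crop('scene',sc,190,200,310,290,6,'e1.png')
E
```

```text
time_s: 45.3
ee_pos: [469.4, -104.0, 88.3]
ee_rot: [180.0, -0.3, 2.3]
force: [-0.0, -0.6, -0.2]
gripper_width: 63.6
time_s: 45.55
ee_pos: [468.3, -107.5, 89.1]
ee_rot: [179.9, -0.2, 1.9]
force: [0.0, 0.2, 1.0]
gripper_width: 64.1
t 45.55 pos [ 468.3 -107.5   89.1] rot [179.9  -0.2   1.9] F [0.  0.2 1. ] T [ 0.05  0.03 -0.01] w 64.1 q [-14.  17. 112.  -0.  51.  74.]
```

View pics/e1.png

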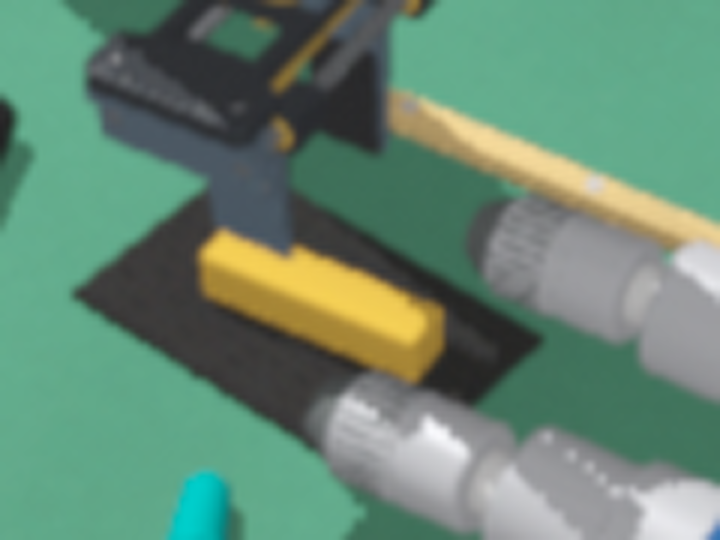

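```bash
python3 -m creep '{"offset":[[0,-0.006,0],[0,0,0.04],[0,0,0],[0,0,0]],"rotation":[[0,0,0],[0,0,0],[0,0,0],[0,0,0]]}'
```

```text
time_s: 46.1
ee_pos: [467.2, -101.1, 48.9]
ee_rot: [180.0, -0.1, 2.0]
force: [-0.1, -0.4, 0.9]
gripper_width: 63.8
```

```bash
python3 -m creep '{"offset":[[0,0,0.025],[0,0,0.0175],[0,0,0],[0,0,0]],"rotation":[[0,0,0],[0,0,0],[0,0,0],[0,0,0]]}'; python3 -m creep '{"offset":[[0,0,0],[0,0,0],[0,0,0],[0,0,0],[0,0,0]],"rotation":[[0,0,0],[0,0,0],[0,0,0],[0,0,0],[0,0,0]]}' 1 60;  python3 -m creep '{"offset":[[0,0,0],[0,0,-0.03],[0,0,-0.03],[0,0,0],[0,0,0]],"rotation":[[0,0,0],[0,0,0],[0,0,0],[0,0,0],[0,0,0]]}'; python3 - <<'E'
from h import *
st()
sc=grab_frame('scene');crop('scene',sc,190,200,310,290,6,'e2.png')
E
```

```text
time_s: 46.6
ee_pos: [467.5, -101.1, 6.5]
ee_rot: [180.0, -0.1, 2.0]
force: [-0.2, 0.4, -0.6]
gripper_width: 63.8
time_s: 47.22
ee_pos: [466.4, -101.0, 5.3]
ee_rot: [180.0, -0.0, 2.0]
force: [-0.4, -2.0, 1.0]
gripper_width: 25.6
time_s: 47.85
ee_pos: [464.9, -100.4, 63.7]
ee_rot: [-179.9, 0.2, 2.0]
force: [-0.5, 0.5, -5.7]
gripper_width: 26.0
t 47.85 pos [ 464.9 -100.4   63.7] rot [-179.9    0.2    2. ] F [-0.5  0.5 -5.7] T [0.06 0.03 0.03] w 26.0 q [-14.  19. 114.   0.  47.  74.]
```

View pics/e2.png

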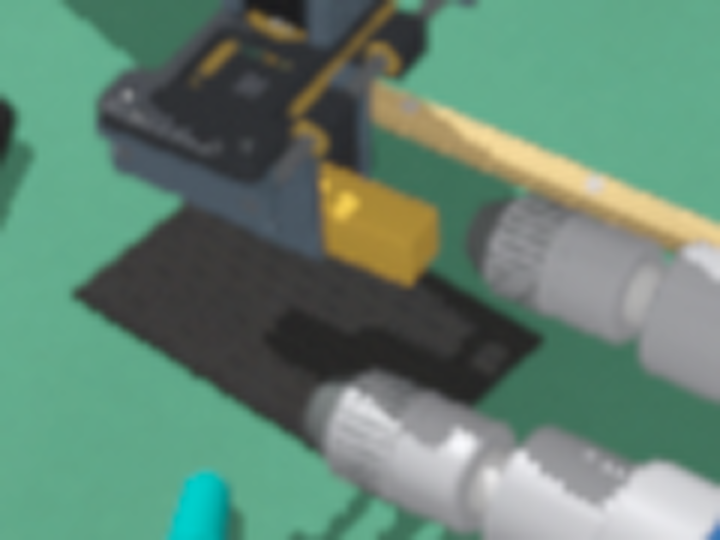

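```bash
python3 -m creep '{"offset":[[0,-0.006,-0.021],[0,0,0],[0.008,0,0],[0.008,0,0],[0,0,0]],"rotation":[[0,0,2],[0,0,0],[0,0,0],[0,0,0],[0,0,0]]}'; python3 -m creep '{"offset":[[0.003,0,0],[0,0,0]],"rotation":[[0,0,0],[0,0,0]]}';python3 -m creep '{"offset":[[0.003,0,0],[0,0,0]],"rotation":[[0,0,0],[0,0,0]]}';python3 -m creep '{"offset":[[0.003,0,0],[0,0,0]],"rotation":[[0,0,0],[0,0,0]]}'
```

```text
time_s: 48.52
ee_pos: [483.0, -95.0, 85.7]
ee_rot: [180.0, 0.0, 0.0]
force: [-0.2, 0.2, -5.9]
gripper_width: 25.3
time_s: 48.78
ee_pos: [485.2, -94.8, 86.1]
ee_rot: [180.0, 0.0, 0.0]
force: [0.8, 0.1, -5.6]
gripper_width: 25.6
time_s: 49.02
ee_pos: [488.1, -94.8, 86.2]
ee_rot: [180.0, 0.0, 0.0]
force: [-0.4, -0.6, -6.4]
gripper_width: 25.8
time_s: 49.28
ee_pos: [488.2, -94.7, 85.8]
ee_rot: [-180.0, 0.4, 0.0]
force: [-6.9, -1.1, -2.7]
gripper_width: 25.9
```

```bash
python3 -m creep '{"offset":[[0.003,0,0],[0,0,0]],"rotation":[[0,0,0],[0,0,0]]}';python3 -m creep '{"offset":[[0.003,0,0],[0,0,0]],"rotation":[[0,0,0],[0,0,0]]}';python3 -m creep '{"offset":[[0.003,0,0],[0,0,0]],"rotation":[[0,0,0],[0,0,0]]}'
```

```text
time_s: 49.52
ee_pos: [488.2, -94.5, 85.4]
ee_rot: [-180.0, 0.7, 0.0]
force: [-12.5, -0.9, 0.7]
gripper_width: 25.5
time_s: 49.78
ee_pos: [488.2, -94.4, 85.0]
ee_rot: [-179.9, 1.1, 0.0]
force: [-18.7, -2.6, 3.7]
gripper_width: 25.6
time_s: 50.02
ee_pos: [488.4, -94.3, 84.7]
ee_rot: [-179.9, 1.4, 0.1]
force: [-25.0, -2.2, 6.7]
gripper_width: 26.0
```

```bash
python3 - <<'E'
from h import *
sc=cv2.imread('pics/sc8.png'); k=8
u0,v0,u1,v1=205,290,290,350
im=cv2.resize(sc[v0:v1,u0:u1],None,fx=k,fy=k,interpolation=cv2.INTER_CUBIC)
def ring(x,y,z,r,col):
    t=np.linspace(0,2*np.pi,60)
    P_=np.array([(proj("scene",[x,y+r*np.cos(a),z+r*np.sin(a)])-[u0,v0]+.5)*k for a in t]).astype(np.int32)
    cv2.polylines(im,[P_],True,col,1)
y=-324.5
ring(635,y,100,28,(0,0,255)); ring(635-14,y,98.5,22,(255,0,0)); ring(635-20,y,98.5,22,(0,255,255)); ring(635-74,y,97,22,(255,0,255)); ring(635-80,y,97,22,(0,255,0))
cv2.imwrite('pics/f1.png',im)
E
```

```text
(no output)
```

View pics/f1.png

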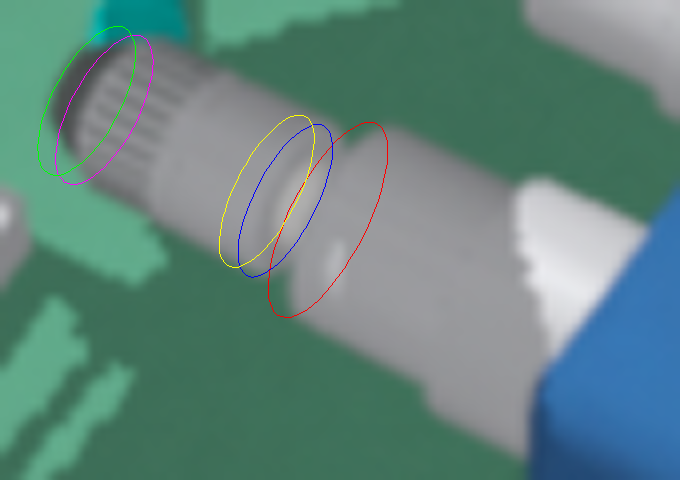

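```bash
python3 - <<'E'
from h import *
sc=cv2.imread('pics/sc8.png'); k=16
for n,(u0,v0,u1,v1) in {'g3':(225,298,265,338),'g1':(282,230,322,270),'g2':(254,262,294,302)}.items():
    cv2.imwrite(f'pics/{n}.png',cv2.resize(sc[v0:v1,u0:u1],None,fx=k,fy=k,interpolation=cv2.INTER_CUBIC))
cv2.imwrite('pics/g.png',cv2.resize(np.hstack([cv2.imread(f'pics/g{i}.png') for i in(1,2,3)]),(798,266)))
cv2.imwrite('pics/g3b.png',cv2.convertScaleAbs(cv2.imread('pics/g3.png'),alpha=1.6,beta=-60))
E
```

```text
(no output)
```

View pics/g.png

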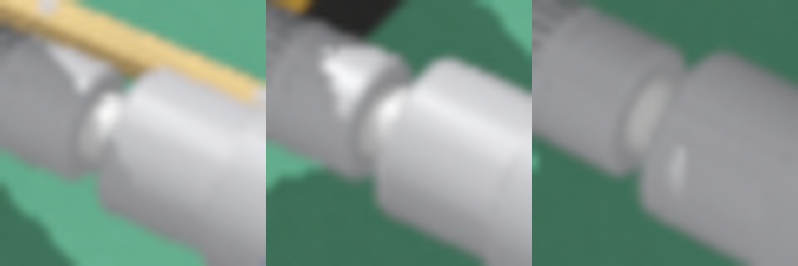

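View pics/g3b.png

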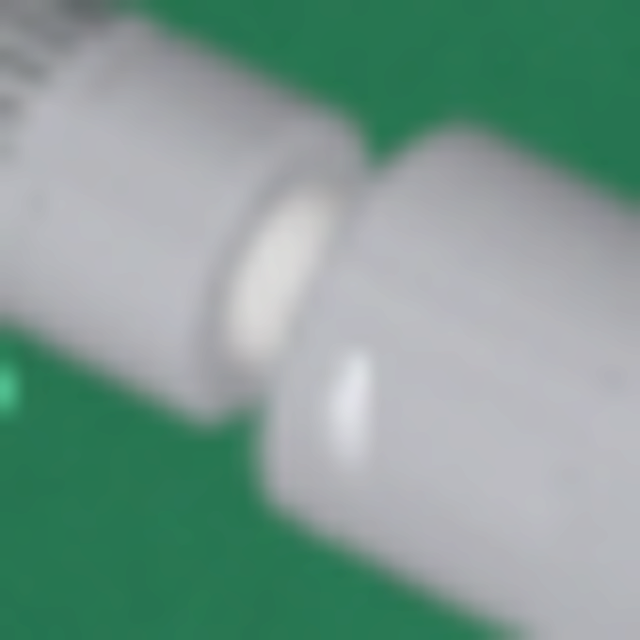

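```bash
python3 - <<'E'
from h import *
k=16;u0,v0=225,298
base=cv2.imread('pics/g3b.png')
def ring(im,x,y,z,r,col):
    P_=np.array([(proj("scene",[x,y+r*np.cos(a),z+r*np.sin(a)])-[u0,v0]+.5)*k for a in np.linspace(0,2*np.pi,80)]).astype(np.int32)
    cv2.polylines(im,[P_],True,col,2)
y=-324.5
for x0,z0 in((638,101.5),):
    im=base.copy(); ring(im,x0,y,z0,28,(0,0,255)); ring(im,x0-14,y,z0-.7,22,(255,0,0)); ring(im,x0-20,y,z0-1,22,(0,200,255)); cv2.imwrite('pics/f2.png',im)
E
```

```text
(no output)
```

View pics/f2.png

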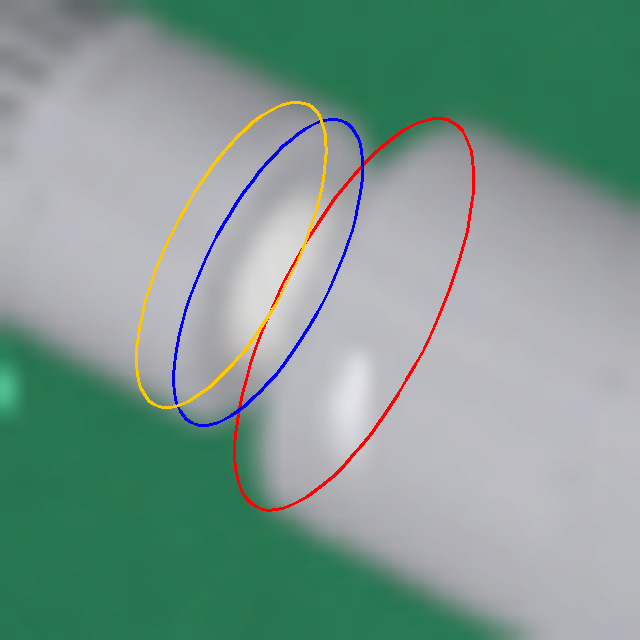

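```bash
python3 -m creep '{"offset":[[0,0,-0.003],[0,0,0]],"rotation":[[0,0,0],[0,0,0]]}';python3 -m creep '{"offset":[[0,0,-0.002],[0,0,0]],"rotation":[[0,0,0],[0,0,0]]}'
```

```text
time_s: 50.28
ee_pos: [490.4, -94.1, 86.8]
ee_rot: [-179.9, 1.2, 0.0]
force: [-15.8, -1.7, -4.2]
gripper_width: 25.8
time_s: 50.52
ee_pos: [492.5, -94.1, 88.7]
ee_rot: [-179.9, 1.0, 0.0]
force: [-11.2, -0.7, -8.4]
gripper_width: 25.6
```

```bash
python3 -m creep '{"offset":[[0.002,0,-0.001],[0,0,0]],"rotation":[[0,0,0],[0,0,0]]}';python3 -m creep '{"offset":[[0.002,0,-0.001],[0,0,0]],"rotation":[[0,0,0],[0,0,0]]}';python3 -m creep '{"offset":[[0.002,0,0],[0,0,0]],"rotation":[[0,0,0],[0,0,0]]}'; python3 - <<'E'
from h import *
st()
sc=grab_frame('scene');crop('scene',sc,200,200,320,290,6,'e3.png')
E
```

```text
time_s: 50.78
ee_pos: [494.3, -94.2, 89.6]
ee_rot: [-179.9, 1.0, 0.0]
force: [-11.7, -1.7, -8.8]
gripper_width: 26.0
time_s: 51.02
ee_pos: [496.1, -94.3, 90.5]
ee_rot: [-179.9, 1.0, 0.0]
force: [-12.4, -1.7, -8.2]
gripper_width: 25.9
time_s: 51.28
ee_pos: [496.8, -94.4, 90.3]
ee_rot: [-179.9, 1.2, 0.0]
force: [-15.9, -3.0, -6.3]
gripper_width: 25.4
t 51.27 pos [496.8 -94.4  90.3] rot [-179.9    1.2    0. ] F [-15.9  -3.   -6.3] T [-0.43  2.78 -0.13] w 25.4 q [-12.  19. 108.  -0.  54.  78.]
```

View pics/e3.png

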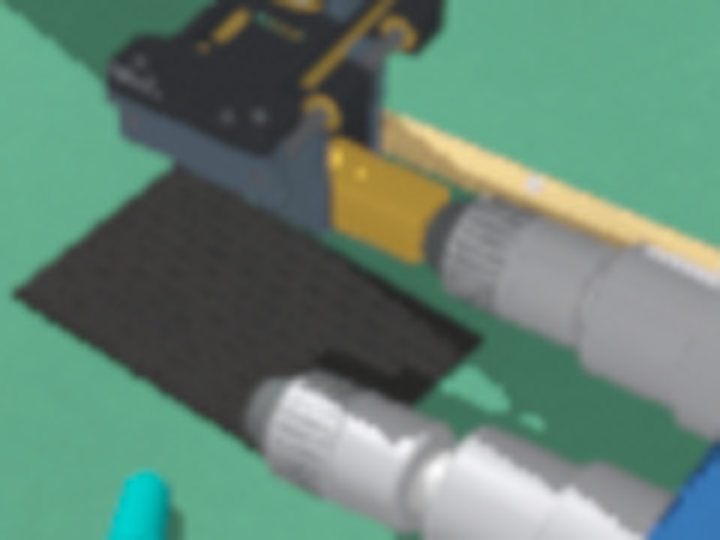

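Chuck 1's gap has nearly closed, against the open gap on chuck 2. Pushing to the end stop.

```bash
python3 -m creep '{"offset":[[0.002,0,-0.001],[0,0,0]],"rotation":[[0,0,0],[0,0,0]]}';python3 -m creep '{"offset":[[0.002,0,-0.001],[0,0,0]],"rotation":[[0,0,0],[0,0,0]]}';python3 -m creep '{"offset":[[0.002,0,-0.001],[0,0,0]],"rotation":[[0,0,0],[0,0,0]]}'
```

```text
time_s: 51.58
ee_pos: [498.3, -94.4, 91.2]
ee_rot: [-179.9, 1.3, 0.0]
force: [-15.4, -2.9, -7.7]
gripper_width: 25.7
time_s: 51.82
ee_pos: [499.5, -94.5, 91.9]
ee_rot: [-179.9, 1.4, 0.0]
force: [-16.2, -3.2, -7.1]
gripper_width: 25.5
time_s: 52.08
ee_pos: [499.5, -94.4, 92.2]
ee_rot: [-179.9, 1.6, 0.1]
force: [-20.8, -3.7, -8.3]
gripper_width: 26.1
```

```bash
python3 -m creep '{"offset":[[0.002,0,-0.001],[0,0,0]],"rotation":[[0,0,0],[0,0,0]]}';python3 -m creep '{"offset":[[-0.02,0,0],[-0.03,0,0],[0,0,0],[0,0,0]],"rotation":[[0,0,0],[0,0,0],[0,0,0],[0,0,0]]}'; python3 - <<'E'
from h import *
st()
sc=grab_frame('scene');crop('scene',sc,200,200,320,290,6,'e4.png')
im=grab_frame('top');cv2.imwrite('pics/top9.png',im[:,:,::-1]);crop('top',im,280,110,430,260,4,'e5.png')
E
```

```text
time_s: 52.32
ee_pos: [499.5, -94.3, 92.6]
ee_rot: [-179.9, 1.9, 0.1]
force: [-24.4, -4.4, -8.0]
gripper_width: 25.7
time_s: 52.82
ee_pos: [465.3, -95.0, 97.7]
ee_rot: [180.0, -0.1, -0.0]
force: [1.0, 0.2, -6.6]
gripper_width: 25.4
t 52.83 pos [465.3 -95.   97.7] rot [ 1.8e+02 -1.0e-01 -0.0e+00] F [ 1.   0.2 -6.6] T [ 0.03 -0.03  0.  ] w 25.4 q [-13.  16. 112.   0.  52.  77.]
```

View pics/e4.png

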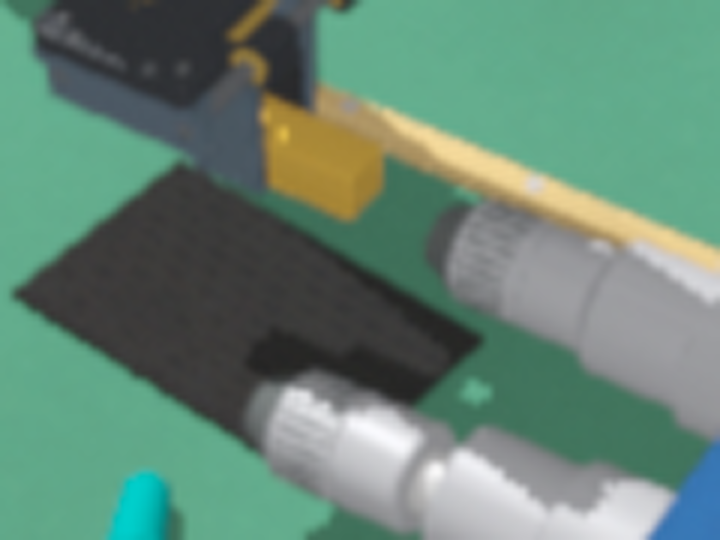

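View pics/e5.png

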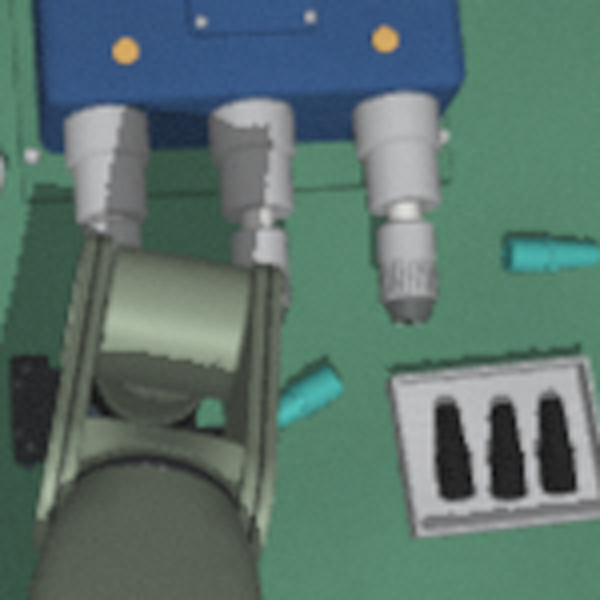

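```bash
python3 -m creep '{"offset":[[0,0.0575,0.005],[0,0.0575,0.005],[0,0,0],[0,0,0]],"rotation":[[0,0,0],[0,0,0],[0,0,0],[0,0,0]]}'; python3 -m creep '{"offset":[[0.008,0,0],[0.008,0,0],[0.005,0,0],[0,0,0]],"rotation":[[0,0,0],[0,0,0],[0,0,0],[0,0,0]]}'
```

```text
time_s: 53.42
ee_pos: [464.2, -209.8, 86.9]
ee_rot: [-180.0, 0.0, -0.1]
force: [-0.9, -0.1, -6.0]
gripper_width: 25.5
time_s: 53.92
ee_pos: [485.8, -209.5, 87.3]
ee_rot: [180.0, -0.0, 0.1]
force: [-0.6, 0.0, -6.9]
gripper_width: 25.6
```

```bash
python3 -m creep '{"offset":[[0.002,0,0],[0,0,0]],"rotation":[[0,0,0],[0,0,0]]}';python3 -m creep '{"offset":[[0.002,0,-0.001],[0,0,0]],"rotation":[[0,0,0],[0,0,0]]}';python3 -m creep '{"offset":[[0.002,0,-0.001],[0,0,0]],"rotation":[[0,0,0],[0,0,0]]}';python3 -m creep '{"offset":[[0.002,0,-0.001],[0,0,0]],"rotation":[[0,0,0],[0,0,0]]}'
```

```text
time_s: 54.18
ee_pos: [487.1, -209.8, 87.3]
ee_rot: [180.0, -0.0, -0.0]
force: [0.7, -0.1, -5.6]
gripper_width: 25.9
time_s: 54.42
ee_pos: [489.0, -209.8, 88.3]
ee_rot: [180.0, 0.0, -0.0]
force: [-0.7, 0.3, -6.1]
gripper_width: 25.6
time_s: 54.68
ee_pos: [489.3, -209.5, 88.7]
ee_rot: [-180.0, 0.2, 0.0]
force: [-4.7, -0.1, -6.1]
gripper_width: 25.6
time_s: 54.92
ee_pos: [489.9, -209.3, 89.2]
ee_rot: [-179.9, 0.4, 0.0]
force: [-7.0, -1.3, -6.5]
gripper_width: 25.6
```

```bash
python3 -m creep '{"offset":[[0.002,0,-0.001],[0,0,0]],"rotation":[[0,0,0],[0,0,0]]}';python3 -m creep '{"offset":[[0.002,0,-0.001],[0,0,0]],"rotation":[[0,0,0],[0,0,0]]}';python3 -m creep '{"offset":[[0.002,0,-0.001],[0,0,0]],"rotation":[[0,0,0],[0,0,0]]}';python3 -m creep '{"offset":[[0.002,0,-0.001],[0,0,0]],"rotation":[[0,0,0],[0,0,0]]}'
```

```text
time_s: 55.18
ee_pos: [490.0, -209.1, 89.6]
ee_rot: [-179.9, 0.7, 0.0]
force: [-10.2, -2.2, -7.2]
gripper_width: 26.0
time_s: 55.42
ee_pos: [490.2, -208.9, 90.1]
ee_rot: [-179.8, 0.9, 0.1]
force: [-13.7, -2.5, -6.6]
gripper_width: 25.7
time_s: 55.68
ee_pos: [491.3, -208.8, 90.7]
ee_rot: [-179.8, 1.0, 0.1]
force: [-15.3, -3.0, -8.1]
gripper_width: 25.8
time_s: 55.92
ee_pos: [492.6, -208.8, 91.4]
ee_rot: [-179.8, 1.1, 0.1]
force: [-15.7, -2.6, -7.3]
gripper_width: 25.8
```

```bash
python3 -m creep '{"offset":[[0.002,0,-0.0008],[0.002,0,-0.0008],[0,0,0]],"rotation":[[0,0,0],[0,0,0],[0,0,0]]}';python3 -m creep '{"offset":[[0.002,0,-0.0005],[0.002,0,-0.0005],[0,0,0]],"rotation":[[0,0,0],[0,0,0],[0,0,0]]}';python3 -m creep '{"offset":[[0.002,0,-0.0005],[0,0,0]],"rotation":[[0,0,0],[0,0,0]]}';python3 -m creep '{"offset":[[0.002,0,-0.0005],[0,0,0]],"rotation":[[0,0,0],[0,0,0]]}'
```

```text
time_s: 56.3
ee_pos: [495.6, -208.9, 92.9]
ee_rot: [-179.8, 1.2, 0.1]
force: [-18.3, -3.8, -7.5]
gripper_width: 25.6
time_s: 56.68
ee_pos: [496.9, -208.9, 93.4]
ee_rot: [-179.8, 1.6, 0.1]
force: [-24.0, -4.9, -4.8]
gripper_width: 25.8
time_s: 56.92
ee_pos: [497.3, -208.9, 93.6]
ee_rot: [-179.8, 1.8, 0.1]
force: [-26.7, -4.8, -4.1]
gripper_width: 25.8
time_s: 57.18
ee_pos: [497.8, -208.9, 93.9]
ee_rot: [-179.8, 2.0, 0.1]
force: [-29.7, -5.9, -3.2]
gripper_width: 25.6
```

```bash
python3 -m creep '{"offset":[[0,0.001,-0.001],[0,0,0]],"rotation":[[0,0,0],[0,0,0]]}';python3 -m creep '{"offset":[[0.001,0.001,-0.001],[0,0,0]],"rotation":[[0,0,0],[0,0,0]]}'; python3 - <<'E'
from h import *
st()
sc=grab_frame('scene');crop('scene',sc,190,215,310,305,6,'e6.png')
E
```

```text
time_s: 57.42
ee_pos: [500.4, -209.5, 95.1]
ee_rot: [-179.7, 1.6, 0.1]
force: [-23.5, -4.7, -7.0]
gripper_width: 25.6
time_s: 57.68
ee_pos: [500.4, -209.7, 95.4]
ee_rot: [-179.6, 1.8, 0.1]
force: [-25.1, -1.5, -7.7]
gripper_width: 25.8
t 57.67 pos [ 500.4 -209.7   95.4] rot [-1.796e+02  1.800e+00  1.000e-01] F [-25.1  -1.5  -7.7] T [-0.36  4.5  -0.04] w 25.8 q [-24.  22. 102.  -0.  57.  66.]
```

View pics/e6.png

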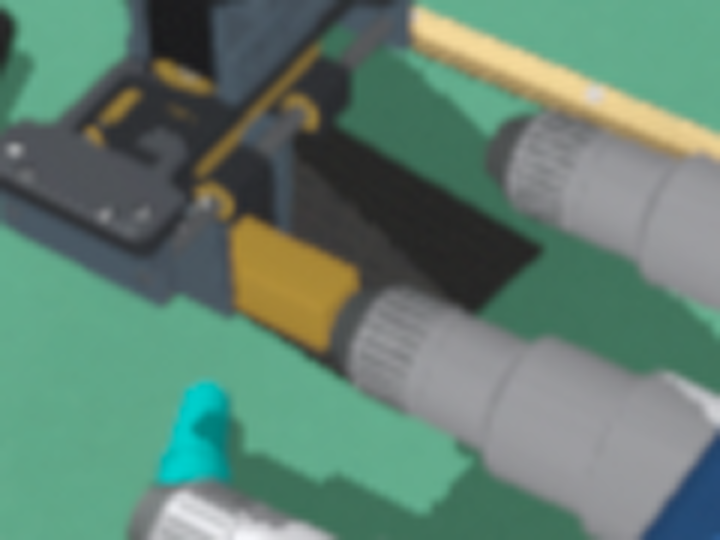

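```bash
python3 -m creep '{"offset":[[-0.02,0,0],[-0.03,0,0],[0,0,0],[0,0,0]],"rotation":[[0,0,0],[0,0,0],[0,0,0],[0,0,0]]}'
```

```text
time_s: 58.22
ee_pos: [465.4, -212.2, 100.4]
ee_rot: [179.9, -0.2, -0.0]
force: [0.3, 0.3, -5.5]
gripper_width: 25.9
```

```bash
python3 -m creep '{"offset":[[0,0.0565,0.006],[0,0.0565,0.006],[0,0,0],[0,0,0]],"rotation":[[0,0,0],[0,0,0],[0,0,0],[0,0,0]]}'; python3 -m creep '{"offset":[[0.008,0,0],[0.008,0,0],[0.004,0,0],[0,0,0]],"rotation":[[0,0,0],[0,0,0],[0,0,0],[0,0,0]]}'
```

```text
time_s: 58.72
ee_pos: [464.5, -324.8, 87.5]
ee_rot: [-180.0, 0.0, -0.0]
force: [-1.0, 0.8, -5.6]
gripper_width: 25.4
time_s: 59.22
ee_pos: [484.7, -324.5, 87.9]
ee_rot: [180.0, -0.0, 0.1]
force: [0.0, 0.2, -5.4]
gripper_width: 25.4
```

```bash
python3 -c "
from h import *
sc=grab_frame('scene');crop('scene',sc,150,240,290,350,5,'e7.png')"; python3 -m creep '{"offset":[[0.002,0,0],[0,0,0]],"rotation":[[0,0,0],[0,0,0]]}';python3 -m creep '{"offset":[[0.002,0,-0.0005],[0,0,0]],"rotation":[[0,0,0],[0,0,0]]}';python3 -m creep '{"offset":[[0.002,0,-0.001],[0,0,0]],"rotation":[[0,0,0],[0,0,0]]}'
```

```text
time_s: 59.52
ee_pos: [486.2, -324.9, 87.9]
ee_rot: [180.0, -0.0, -0.0]
force: [0.3, -0.1, -5.4]
gripper_width: 25.9
time_s: 59.78
ee_pos: [488.3, -324.9, 88.5]
ee_rot: [180.0, -0.0, -0.0]
force: [0.9, -0.7, -5.4]
gripper_width: 25.8
time_s: 60.02
ee_pos: [489.9, -324.8, 89.3]
ee_rot: [-180.0, 0.0, 0.0]
force: [-1.1, -1.0, -6.3]
gripper_width: 25.4
```

View pics/e7.png

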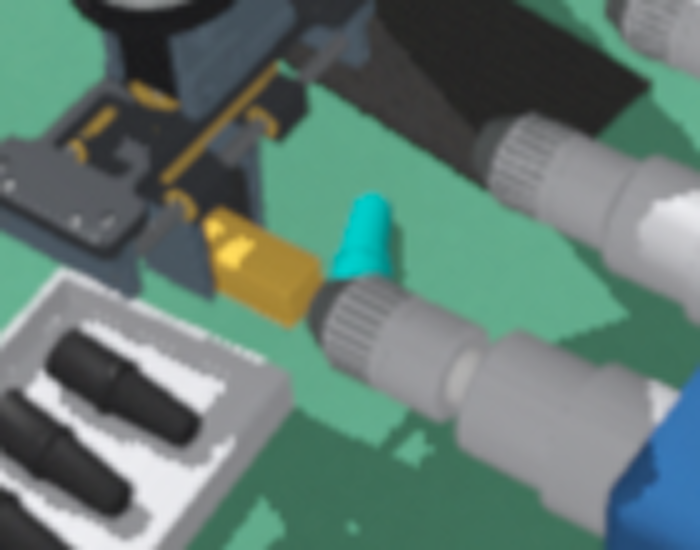

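```bash
python3 -m creep '{"offset":[[0.003,0.0003,-0.0015],[0,0,0]],"rotation":[[0,0,0],[0,0,0]]}';python3 -m creep '{"offset":[[0.003,0.0003,-0.0015],[0,0,0]],"rotation":[[0,0,0],[0,0,0]]}';python3 -m creep '{"offset":[[0.002,0.0003,-0.001],[0,0,0]],"rotation":[[0,0,0],[0,0,0]]}';python3 -m creep '{"offset":[[0.002,0.0003,-0.001],[0,0,0]],"rotation":[[0,0,0],[0,0,0]]}'; python3 -m creep '{"offset":[[0.002,0.0003,-0.001],[0,0,0]],"rotation":[[0,0,0],[0,0,0]]}'
```

```text
time_s: 60.28
ee_pos: [490.6, -324.6, 90.0]
ee_rot: [-179.9, 0.3, 0.0]
force: [-5.8, -1.2, -6.2]
gripper_width: 25.6
time_s: 60.52
ee_pos: [491.1, -324.4, 90.7]
ee_rot: [-179.8, 0.7, 0.1]
force: [-10.9, -1.3, -6.8]
gripper_width: 25.8
time_s: 60.78
ee_pos: [492.7, -324.6, 91.4]
ee_rot: [-179.8, 0.7, 0.1]
force: [-11.1, -0.4, -7.9]
gripper_width: 25.7
time_s: 61.02
ee_pos: [495.2, -324.9, 92.3]
ee_rot: [-179.8, 0.7, 0.0]
force: [-9.2, -0.5, -8.5]
gripper_width: 25.9
time_s: 61.28
ee_pos: [496.7, -325.0, 93.1]
ee_rot: [-179.8, 0.7, 0.1]
force: [-10.3, -0.4, -9.2]
gripper_width: 25.5
```

```bash
python3 -m creep '{"offset":[[0.002,0.0003,-0.0005],[0,0,0]],"rotation":[[0,0,0],[0,0,0]]}';python3 -m creep '{"offset":[[0.002,0,-0.0005],[0,0,0]],"rotation":[[0,0,0],[0,0,0]]}';python3 -m creep '{"offset":[[0.002,0,-0.0005],[0,0,0]],"rotation":[[0,0,0],[0,0,0]]}';python3 -m creep '{"offset":[[0.002,0.0003,-0.0005],[0,0,0]],"rotation":[[0,0,0],[0,0,0]]}'; python3 -m creep '{"offset":[[0.002,0.0003,-0.001],[0,0,0]],"rotation":[[0,0,0],[0,0,0]]}'
```

```text
time_s: 61.52
ee_pos: [498.0, -325.2, 93.4]
ee_rot: [-179.7, 0.8, 0.1]
force: [-11.7, -1.4, -8.9]
gripper_width: 25.8
time_s: 61.78
ee_pos: [499.4, -325.3, 93.8]
ee_rot: [-179.7, 0.9, 0.1]
force: [-13.6, -1.5, -9.0]
gripper_width: 25.7
time_s: 62.02
ee_pos: [500.7, -325.5, 94.2]
ee_rot: [-179.8, 1.0, 0.1]
force: [-14.4, -1.6, -8.8]
gripper_width: 25.7
time_s: 62.28
ee_pos: [500.9, -325.5, 94.4]
ee_rot: [-179.7, 1.2, 0.1]
force: [-17.8, -3.7, -7.8]
gripper_width: 25.7
time_s: 62.52
ee_pos: [501.0, -325.4, 94.7]
ee_rot: [-179.6, 1.4, 0.1]
force: [-21.1, -2.2, -7.8]
gripper_width: 25.3
```

```bash
python3 -m creep '{"offset":[[0.001,0.0005,-0.0015],[0.001,0,-0.001],[0,0,0]],"rotation":[[0,0,0],[0,0,0],[0,0,0]]}'; python3 -m creep '{"offset":[[-0.02,0,0],[-0.03,0,0],[-0.03,0,0],[0,0,0],[0,0,0]],"rotation":[[0,0,0],[0,0,0],[0,0,0],[0,0,0],[0,0,0]]}'; python3 - <<'E'
from h import *
st()
sc=grab_frame('scene');cv2.imwrite('pics/sc10.png',sc[:,:,::-1]);crop('scene',sc,140,200,340,350,4,'e8.png')
im=grab_frame('top');crop('top',im,280,110,430,260,4,'e9.png')
E
```

```text
time_s: 62.9
ee_pos: [501.0, -325.1, 96.2]
ee_rot: [-179.5, 1.7, 0.1]
force: [-23.9, -0.3, -9.6]
gripper_width: 26.3
time_s: 63.52
ee_pos: [435.3, -328.3, 101.4]
ee_rot: [179.9, -0.1, -0.0]
force: [1.0, 0.4, -5.3]
gripper_width: 25.9
t 63.52 pos [ 435.3 -328.3  101.4] rot [ 1.799e+02 -1.000e-01 -0.000e+00] F [ 1.   0.4 -5.3] T [ 0.07 -0.    0.02] w 25.9 q [-38.  21. 103.   0.  56.  52.]
```

View pics/e8.png

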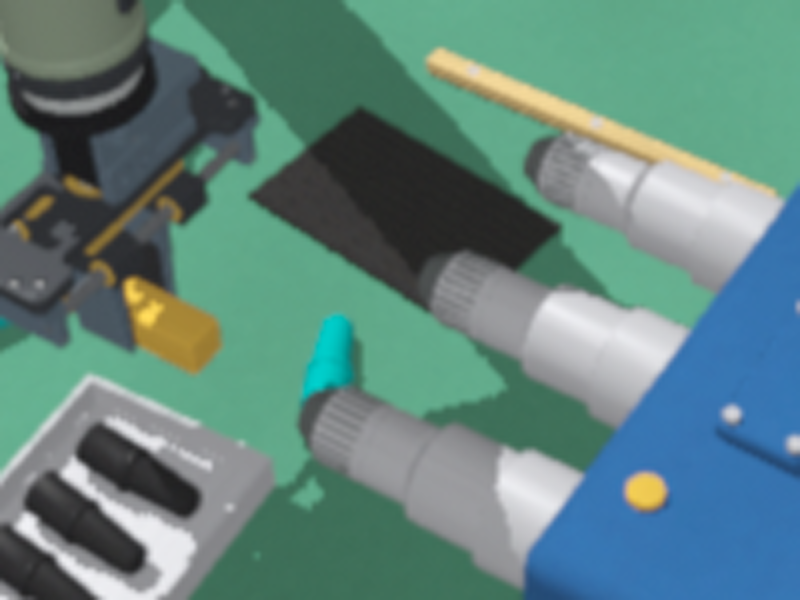

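View pics/e9.png

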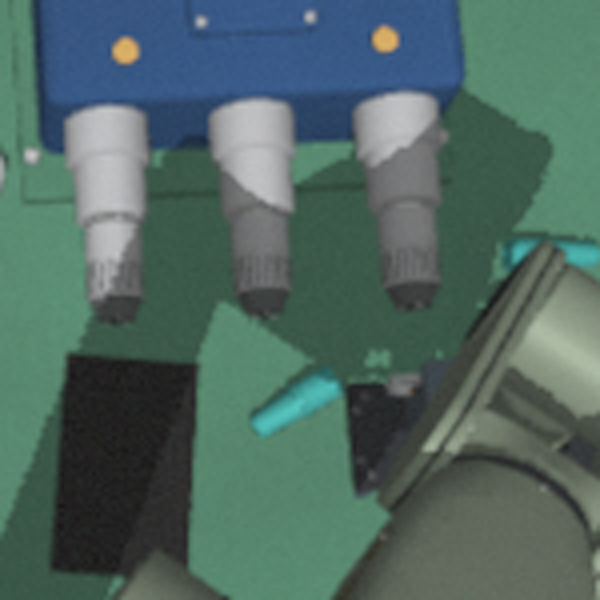

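```bash
python3 -m creep '{"offset":[[0.006,-0.0565,0],[0.006,-0.0565,0],[0.006,-0.0565,0],[0.006,-0.0565,0],[0,0,0]],"rotation":[[0,0,0],[0,0,0],[0,0,0],[0,0,0],[0,0,0]]}'; python3 -m creep '{"offset":[[0,0,0.04],[0,0,0.03],[0,0,0],[0,0,0]],"rotation":[[0,0,0],[0,0,0],[0,0,0],[0,0,0]]}'
```

```text
time_s: 64.25
ee_pos: [458.9, -98.0, 101.0]
ee_rot: [-179.9, -0.0, 0.4]
force: [-0.3, -0.0, -5.9]
gripper_width: 26.0
time_s: 64.75
ee_pos: [459.6, -102.4, 31.8]
ee_rot: [180.0, -0.1, -0.0]
force: [0.2, -0.1, -6.2]
gripper_width: 25.6
```

```bash
python3 -m creep '{"offset":[[0,0,0.015],[0,0,0.007],[0,0,0]],"rotation":[[0,0,0],[0,0,0],[0,0,0]]}'; python3 -m creep '{"offset":[[0,0,0.002],[0,0,0]],"rotation":[[0,0,0],[0,0,0]]}';python3 -m creep '{"offset":[[0,0,0.002],[0,0,0]],"rotation":[[0,0,0],[0,0,0]]}'
```

```text
time_s: 65.12
ee_pos: [458.5, -101.9, 9.3]
ee_rot: [180.0, -0.0, -0.0]
force: [-1.4, -0.6, -6.0]
gripper_width: 25.4
time_s: 65.38
ee_pos: [458.4, -101.8, 7.2]
ee_rot: [180.0, -0.0, -0.0]
force: [0.8, -0.2, -6.1]
gripper_width: 25.9
time_s: 65.62
ee_pos: [458.6, -101.8, 5.5]
ee_rot: [180.0, -0.1, 0.0]
force: [-0.2, -0.3, 0.6]
gripper_width: 25.7
```

Contact with the mat. Release and retreat.

```bash
python3 -m creep '{"offset":[[0,0,0],[0,0,0],[0,0,0],[0,0,0]],"rotation":[[0,0,0],[0,0,0],[0,0,0],[0,0,0]]}' 0.3; python3 -m creep '{"offset":[[0,0,-0.03],[0,0,-0.05],[0,0,-0.06],[-0.04,-0.045,0],[-0.04,-0.045,0]],"rotation":[[0,0,0],[0,0,0],[0,0,0],[0,0,0],[0,0,0]]}'; python3 -m creep '{"offset":[[0,-0.06,0],[0,-0.06,0],[0,-0.06,0],[0,-0.06,0],[0,0,0]],"rotation":[[0,0,0],[0,0,0],[0,0,0],[0,0,0],[0,0,0]]}'; python3 - <<'E'
from h import *
st()
sc=grab_frame('scene');cv2.imwrite('pics/sc11.png',sc[:,:,::-1]);crop('scene',sc,140,200,340,350,4,'e10.png')
im=grab_frame('top');cv2.imwrite('pics/top11.png',im[:,:,::-1]);crop('top',im,280,110,430,260,5,'e11.png')
# nose-end position of each chuck from the top view midline, compare apparent seam/nose rows
E
```

```text
time_s: 66.12
ee_pos: [458.3, -101.8, 4.9]
ee_rot: [180.0, -0.0, -0.0]
force: [0.0, -0.7, 0.1]
gripper_width: 62.2
time_s: 66.75
ee_pos: [377.7, -11.0, 145.5]
ee_rot: [-180.0, -0.1, -0.1]
force: [-0.2, 1.3, -0.7]
gripper_width: 64.1
time_s: 67.38
ee_pos: [378.1, 231.8, 144.8]
ee_rot: [-179.9, -0.0, 0.4]
force: [-0.6, -1.1, -0.1]
gripper_width: 63.8
t 67.38 pos [378.1 231.8 144.8] rot [-179.9   -0.     0.4] F [-0.6 -1.1 -0.1] T [ 0.04  0.03 -0.01] w 63.8 q [ 30.  10. 112.   0.  58. 120.]
```

View pics/e10.png

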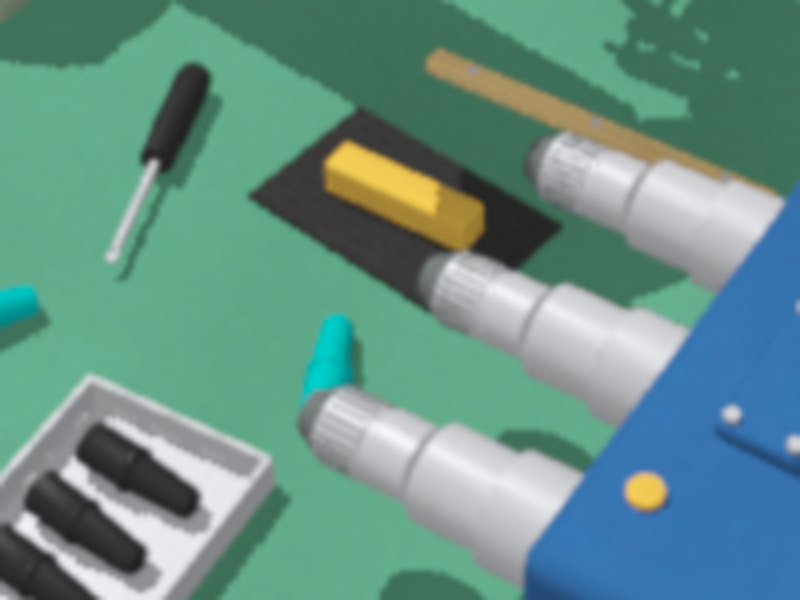

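View pics/e11.png

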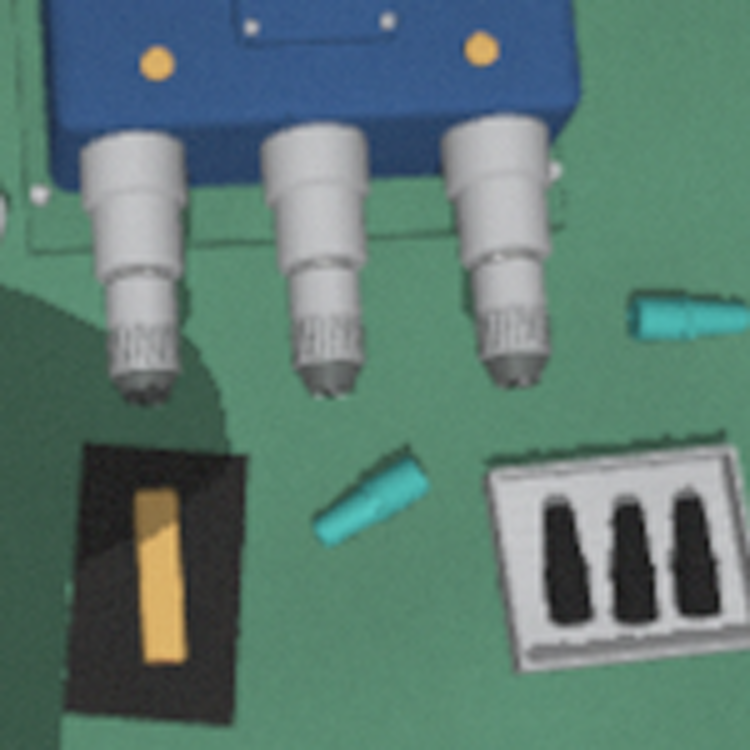

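View pics/top11.png

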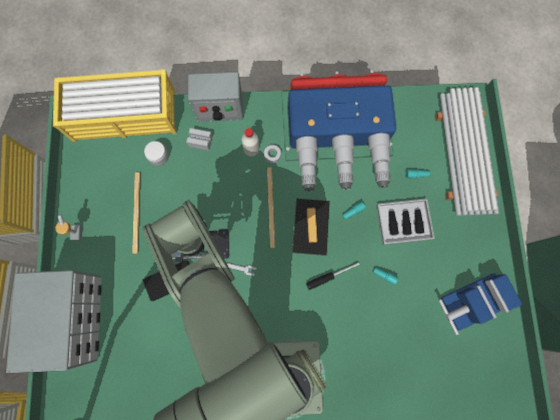

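```bash
python3 - <<'E'
from chuck import *
im=cv2.imread('pics/top11.png')[:,:,::-1]; sc=cv2.imread('pics/sc11.png')[:,:,::-1]
for y in(-94.4,-209.4,-324.5):
    xs=np.arange(535,720,1.0); r={}
    for n,i in(("top",im),("scene",sc)):
        C=cov(i); 
        wid=[]
        for x in np.arange(550,660,2.):
            w,m,e=chordw(i,n,np.array([x,y,100.]),np.array([1.,0,0]),0,half=36); wid.append((x,w,m))
        wid=np.array(wid)
        if n=="top":
            s=wid[:,1]; # front: width crosses 13 ; step 44->56 crosses 50
            f=lambda t:np.interp(t,s[:20],wid[:20,0]); k=np.where(s>50)[0]
            print("front end x(w=13)",wid[np.argmax(s>13),0],"w=30",wid[np.argmax(s>30),0],"step w>50 at",wid[k[0],0] if len(k) else None)
        b=(wid[:,0]>575)&(wid[:,0]<622)
        print(n,"mid offset fit",np.polyfit(wid[b,0]-600,wid[b,2],1).round(3),"w",wid[b,1].mean().round(1), "nose-cyl mid", wid[wid[:,0]>648][:,2].mean().round(2))
E
```

```text
front end x(w=13) 556.0 w=30 566.0 step w>50 at 636.0
top mid offset fit [ 0.028 -0.58 ] w 44.2 nose-cyl mid -0.16
scene mid offset fit [-0.08  -5.035] w 55.7 nose-cyl mid -4.18
front end x(w=13) 556.0 w=30 568.0 step w>50 at 638.0
top mid offset fit [ 0.015 -1.136] w 42.7 nose-cyl mid -0.2
scene mid offset fit [ 0.13  -5.582] w 52.3 nose-cyl mid -2.36
front end x(w=13) 558.0 w=30 568.0 step w>50 at 638.0
top mid offset fit [-0.01  -0.951] w 42.8 nose-cyl mid -0.19
scene mid offset fit [-0.019 -0.819] w 43.3 nose-cyl mid -1.92
```

```bash
python3 -m creep '{"offset":[[0,0,-0.03],[0,0,0],[0,0,0],[0,0,0]],"rotation":[[0,0,0],[0,0,0],[0,0,0],[0,0,0]]}'; python3 -c "
from h import *
st(); print(env.job_done()); st()"
```

```text
time_s: 67.97
ee_pos: [377.6, 227.3, 174.0]
ee_rot: [179.9, 0.1, -0.1]
force: [-0.3, 0.7, 0.7]
gripper_width: 63.8
t 67.97 pos [377.6 227.3 174. ] rot [ 1.799e+02  1.000e-01 -1.000e-01] F [-0.3  0.7  0.7] T [ 0.02 -0.01  0.01] w 63.8 q [ 30.   8. 110.  -0.  62. 120.]
the job is handed in; nothing more can be done
None
the job is handed in; nothing more can be done
```

All three chucks are in spindles 1 to 3 and driven home with the brass bar, and I handed the job in at 68 s. The three plugs are in the tray and the bar is back on its mat. The interface gave no verdict, so what follows is my own checking.

**How it went:** I rolled each chuck on the bench until its tang was level and slid it in by hand until it stopped. The bar then pushed it to its end stop.

**Last checks:**
- **Depth:** in the final top view, nose end to spindle face measures 80 mm on all three, which is the fully-home figure.
- **Alignment:** sideways offset is about 1 mm or less and tilt under 0.03 rad, both from the top view.
- **Tapping travel:** the bar moved about 10 to 11 mm on each chuck before it stopped hard.
- **Other things:** the rest of the bench looked undisturbed, and the wrist force was about zero after I moved clear.

**What disagreed or gave trouble:**
- The first push on chuck 1 stuck at about 25 N because the bar was rubbing downward on the nose. Raising the bar freed it. Chuck 2 stuck in the same way near the end, at about 30 N, and was freed in the same way.
- Scene-view widths and offsets for the two left chucks were spoiled by the background, so they don't confirm the height or tilt.
- Before tapping, the gap on chuck 3 looked about 16 mm in the scene view, where 14 mm was expected.

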